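Pack the cribbage board sections away in their box

ROBOT

A 6-joint arm with a two-finger parallel gripper is mounted at the origin on the work surface. World frame = base frame: x ahead of the robot, y to its left, z up, the work surface at z = 0. Lengths are in mm, angles in rad, forces in N, time in s.
With the tool pointing down it reaches from about 275 to 725 mm from the base axis. Payload 5.6 kg.
Tool frame: the origin (TCP) lies on the front face of the gripper's body, between the roots of the fingers; the fingertips stand 73 mm ahead of it and the grasp point (between the pads) lies 54 mm ahead of it; z points along the fingers, y is the direction in which the jaws open and shut (so a half turn about z gives the same grasp; the last joint's range is limited). The gripper opens to 85 mm and grips with 20 to 120 N. Pads are 22 mm wide; open, the fingers measure 114 mm over their backs; the gripper's body (76 mm by 85 mm) begins 54 mm behind the grasp point. The pads swing forward as they close: fully open they stand 13 mm farther back than shut.
Start: joints at [-1.024, 0.255, 0.108, 0, -1.424, -0.285], TCP at [142.371, -531.247, 303.883] pointing down, gripper open.
Joint ranges: [-2.95, 2.95], [-1.21, 1.97], [-1.09, 1.5], [-2.87, 1.71], [-2.94, -0.07], [-3.05, 3.05]. Speed limits (rad/s): [2.57, 2.57, 3.14, 3.14, 3.14, 3.14].

INTERFACE

Orientations are given as a unit quaternion [x, y, z, w].
In Python, from workcell import sensors, eyes, arm gives the robot as it stands.
- The arm moves only by the tool send_rows, never from a script. Its argument "rows" is a list of rows, each an object of numbers: "gripper": the finger opening in m, from 0 to 0.0854; "tx", "ty", "tz": the shift along the world's x, y, z in m; "roll": the turn about the world's z in degrees. A call has 1 to 20 rows; each row is the pose to reach, as a shift and turn from the pose commanded when the call began; what a row does not reach only later rows make up. A row lasts 1/8 s, in which the tool goes at most 62.5 mm and 10.7 degrees, less where a joint would pass 70% of its speed; a pose out of reach is approached as far as the arm can. A call with a gripper value outside its range is refused whole. The fingers move at their own pace and stop on an object; the grip force is fixed at half the most. Time passes only in rows, so rows that repeat a pose let the fingers close. It gives the time, the measured TCP pose, the force and the opening at its end, in the units of the state.
- sensors.observe(): the state, without advancing time (a new reading comes with each control period).
- eyes.grab_frame(name): name is "scene" or "top"; returns a dict with "pixels" (420x560x3 uint8, blue, green, red), "K" (3x3 intrinsics, pixels), "dist" ([k1, k2, p1, p2, k3] as OpenCV has them; the pictures are not rectified), "T" (4x4, takes a point from camera to world coordinates). Camera axes: x right, y down, z forward; pixel columns grow to the right and rows downward; lengths in mm; the calibration is good to about 2 mm. A picture is of the moment at which its call begins. There is no depth.
- arm.finish_job(): hands the job in, once; it reports no verdict.
The state is a dict: "time": time; "joints": joint angles; "joint_vel": joint speeds; "effort": joint torques, N m; "position": TCP position; "ee_rot": TCP orientation; "force": force on the tool from outside, world axes, zero at the start; "moment": the same for the moment, N m; "opening": opening from 0.0 (shut) to 1.0 (fully open).
Only numpy, scipy, OpenCV 4.12 (cv2) and the standard library are available. Lean on these libraries where they do the work, as an engineer would, in place of code of your own. Each camera call takes 0.05 s, during which the arm holds its last target.

TASK

Pack the cribbage board away: swing the lid of the wooden box well open, lift the four board sections out of the leaning tile rack together as one pile, and tilt the pile into the well of the box, one end first under the fixed end strip, until all four stand flat on the well's floor on edge. Then shut the lid fully, and leave everything else on the board where it is.

Things in the scene. Friction and masses are not known exactly. Their poses are not given: they have to be found in the camera images.
- box: Dark wooden box with a hinged lid, fixed: 98 mm (its x) by 148 mm (y), rim 55 mm high, top of the shut lid 63 mm. Origin: centre of its underside; x from its tab side (to the robot) to its hinge side. Walls and floor 8 mm. In it: the sections' well at the tab side; behind it a 6 mm divider and a peg tray 32 mm wide with four metal pegs lying on its floor. A fixed strip of the top covers the +y end (robot's left).
- well (a point): Centre of the well's floor, 8 mm above the table; axes as the box's. The well is 44 mm wide (x), 132 mm long (y), 47 mm deep; its centre is 19 mm to the tab side of the box's centre. Front wall and divider each have a finger cut-out 84 mm long, centred, down to 22 mm above the table, so fingers can stay on the pile until it is down.
- strip_edge (a point): Lower inner edge of the fixed end strip, over the well: 46 mm along box +y from the well's centre, 47 mm above its floor. The strip is 8 mm thick and reaches 20 mm over the well, so that only 112 mm of its length is open above; the 120 mm sections go in only tilted (20 to 30 degrees), the +y end first under the strip.
- lid (a joint): Angle of the box's lid: 0 shut, 1.85 fully open (leaning a little back). The hinge has friction: the lid stays where it is left and takes about 1 N at the tab to move. It may start ajar. The lid is 8 mm thick and leaves the strip uncovered.
- lid_hinge (a point): Point on the lid's hinge line, which runs along box y at the back edge of the box's rim, 55 mm above the table, in the middle of the lid's width (14 mm to the -y side of the box's centre). Its axes turn with the lid.
- lid_tab (a point): Grip point on the lid's lifting tab, a flat brass bar 14 mm wide (box y) and 8 mm thick that stands out 32 mm from the middle of the lid's front edge, in the lid's plane. This point is on its centre line, 22 mm out from the lid's edge, 120 mm from the hinge line and 4 mm above it when the lid is shut.
- rack: Grey plastic tile rack, fixed: 108 mm (x) by 150 mm (its y). Origin: centre of its underside. Its wide slot (44 mm) leans 25 degrees from upright, top to the rack's -x (away from the robot); the pile of four sections stands in it on edge, resting on the -x wall, which reaches 17 mm up them from the slot's floor. The +x lip reaches 12 mm, the end cheeks 15 mm. The narrow slot at +x is empty.
- section1: Board section 1 of four alike (1 nearest the rack's -x side, 4 nearest its +x side): pale wooden slat with two rows of peg holes on one face, 10 mm thick (its x), 120 mm long (its y), 38 mm high (its z), 35 g. Origin at its centre; in the rack its z leans 25 degrees with the slot. The four stand face to face, a pile 40 mm thick.
- section2: Board section 2 of four alike (1 nearest the rack's -x side, 4 nearest its +x side): pale wooden slat with two rows of peg holes on one face, 10 mm thick (its x), 120 mm long (its y), 38 mm high (its z), 35 g. Origin at its centre; in the rack its z leans 25 degrees with the slot. The four stand face to face, a pile 40 mm thick.
- section3: Board section 3 of four alike (1 nearest the rack's -x side, 4 nearest its +x side): pale wooden slat with two rows of peg holes on one face, 10 mm thick (its x), 120 mm long (its y), 38 mm high (its z), 35 g. Origin at its centre; in the rack its z leans 25 degrees with the slot. The four stand face to face, a pile 40 mm thick.
- section4: Board section 4 of four alike (1 nearest the rack's -x side, 4 nearest its +x side): pale wooden slat with two rows of peg holes on one face, 10 mm thick (its x), 120 mm long (its y), 38 mm high (its z), 35 g. Origin at its centre; in the rack its z leans 25 degrees with the slot. The four stand face to face, a pile 40 mm thick.
- die: Glass die, 30 mm cube. Not part of the job. Origin at the centre of its underside.
- coaster: White silicone coaster, flat disc 90 mm across, 8 mm high. Not part of the job. Origin at the centre of its underside.
- bell: Stainless steel lever bell, dome 82 mm across and 54 mm high with a thumb lever at one side. Not part of the job. Origin at the centre of its underside.
- card_pack: Card pack in a plain case, 64 x 89 x 18 mm, lying flat. Not part of the job. Origin at the centre of its underside.
- score_pad: Score pad 100 x 150 x 10 mm with a pencil on it. Not part of the job. Origin at the centre of its underside.
- mug: White mug, 80 mm across, 95 mm high. Not part of the job. Origin at the centre of its underside.
- jar: Glass jar with a steel cap, 72 mm across, 100 mm high. Not part of the job. Origin at the centre of its underside.
There are look-alikes about, which are no part of the job. Leave any red or turquoise look-alike of the section4 alone.

How it is judged (in metres and radians):
On the way, in this order (a step that is already met when the one before it is completed fails the run):
1. the lid stands open (at least 1.1 rad) (value of joint lid above 1.1 rad), for 0.2 s.
2. all four sections are lifted clear of the rack together (centres over 95 mm above the table at the same time) (height (world z) of each of section1, section2, section3, section4 above 0.095 m), for 0.2 s.
3. all four sections are down in the well, on its floor (x of section1 in the frame of well between -0.02 and 0.02 m and y of section1 in the frame of well between -0.008 and 0.008 m and z of section1 in the frame of well between 0.014 and 0.023 m and angle between the y axis of each of section1, section2, section3, section4 and the y axis of box, either way round below 0.06 rad and angle between the z axis of each of section1, section2, section3, section4 and the z axis of box, either way round below 0.17 rad and x of section2 in the frame of well between -0.02 and 0.02 m and y of section2 in the frame of well between -0.008 and 0.008 m and z of section2 in the frame of well between 0.014 and 0.023 m and x of section3 in the frame of well between -0.02 and 0.02 m and y of section3 in the frame of well between -0.008 and 0.008 m and z of section3 in the frame of well between 0.014 and 0.023 m and x of section4 in the frame of well between -0.02 and 0.02 m and y of section4 in the frame of well between -0.008 and 0.008 m and z of section4 in the frame of well between 0.014 and 0.023 m), for 0.2 s.
At the end, for the whole second after the job is handed in: All four sections stand on edge on the floor of the box's well (each centre within 20 mm across, 8 mm along and 14 to 23 mm above the centre of the well's floor, its length within 0.06 rad of the box's, leaning at most 0.17 rad sideways), at rest, and the lid is shut (under 0.04 rad) (all of step 3 and value of joint lid below 0.04 rad and linear speed of each of section1, section2, section3, section4 below 0.02 m/s); the robot touches nothing.
It fails at once if the die, coaster, bell, card pack, score pad, mug or jar is pushed more than 25 mm from its place (distance of any of die, coaster, bell, card_pack, score_pad, mug, jar from where it was at the start of the episode above 0.025 m).
It also fails if it takes over 72 s, if anything falls off the work surface, if the arm or the gripper's body presses on something with over 40 N, if the wrist force passes 120 N, or if a joint passes its speed limit or range.

## Working session

There is one attempt and no reset: what is moved stays moved. The work goes in short steps, Python scripts to look and compute and a tool call to move; the robot and the scene stay as the last step left them, time stands still between calls to the robot, and variables do not carry over. Pictures are saved under pics/ and viewed, and the job is handed in when it is done.

Besides the shell and the picture viewer there is one more tool, called after ">>>" as a command line: name --argument value ..., lists and objects as JSON in quotes. send_rows: Moves the arm, as the interface text tells. Its arguments: {"type":"object","properties":{"rows":{"type":"array"}},"required":["rows"]}

```bash
mkdir -p pics
cat > h.py <<'E'
import numpy as np, cv2
from workcell import sensors, eyes, arm
def grab(n,fn=None):
    f=eyes.grab_frame(n)
    if fn: cv2.imwrite(fn,f["pixels"])
    np.savez('last_%s.npz'%n,**{k:np.array(f[k]) for k in ("pixels","K","dist","T")})
    return f
def load(n): return dict(np.load('last_%s.npz'%n))
def ray(f,uv):
    uv=np.array(uv,float).reshape(-1,1,2)
    p=cv2.undistortPoints(uv,np.array(f["K"]),np.array(f["dist"])).reshape(-1,2)
    T=np.array(f["T"]); d=np.c_[p,np.ones(len(p))]@T[:3,:3].T
    return T[:3,3],d
def onz(f,uv,z):
    o,d=ray(f,uv); s=(z-o[2])/d[:,2]; return o+d*s[:,None]
def tri(f1,u1,f2,u2):
    o1,d1=ray(f1,u1);o2,d2=ray(f2,u2);out=[]
    for a,b in zip(d1,d2):
        s,_,_,_=np.linalg.lstsq(np.c_[a,-b],o2-o1,rcond=None)
        p=o1+a*s[0];q=o2+b*s[1]; out.append(np.r_[(p+q)/2,np.linalg.norm(p-q)])
    return np.array(out)
def proj(f,P):
    T=np.linalg.inv(np.array(f["T"])); r,_=cv2.Rodrigues(T[:3,:3])
    return cv2.projectPoints(np.array(P,float).reshape(-1,1,3),r,T[:3,3],np.array(f["K"]),np.array(f["dist"]))[0].reshape(-1,2)
E
python3 - <<'E'
from h import *
for n in("scene","top"):
    f=grab(n,'pics/%s0.png'%n); print(n,np.round(f["T"],3).tolist(),np.round(f["K"],1).tolist())
print(sensors.observe())
E
```

```text
scene [[0.242, 0.62, -0.747, 1372.121], [0.97, -0.14, 0.198, -215.893], [0.018, -0.772, -0.635, 790.861], [0.0, 0.0, 0.0, 1.0]] [[399.6, 0.0, 284.4], [0.0, 399.6, 207.2], [0.0, 0.0, 1.0]]
top [[-0.015, -0.991, 0.132, 275.32], [-1.0, 0.015, 0.003, -20.539], [-0.005, -0.132, -0.991, 1786.396], [0.0, 0.0, 0.0, 1.0]] [[538.3, 0.0, 289.7], [0.0, 538.3, 207.6], [0.0, 0.0, 1.0]]
{'time': 0.1, 'joints': array([-1.02437375e+00,  2.55731013e-01,  1.07117426e-01, -3.97873587e-04,
       -1.42390669e+00, -2.84593914e-01]), 'joint_vel': array([-6.95182070e-04, -2.66820315e-03,  2.61578168e-03,  6.60557308e-04,
        1.98725195e-05, -6.77457224e-04]), 'effort': array([-5.02641560e-03, -3.87602055e+01,  2.38471431e+01,  5.37810087e+00,
       -3.85574443e-03,  7.69775966e-06]), 'position': array([ 142.33157416, -530.93627284,  303.06051591]), 'ee_rot': array([-1.30511618e-01,  9.91446386e-01,  8.68056832e-04, -1.67913739e-04]), 'force': array([ 1.03045235, -0.28185562,  1.21537578]), 'moment': array([ 0.02578561, -0.01254725,  0.01654738]), 'opening': 1.0038413647528053}
```

View pics/scene0.png

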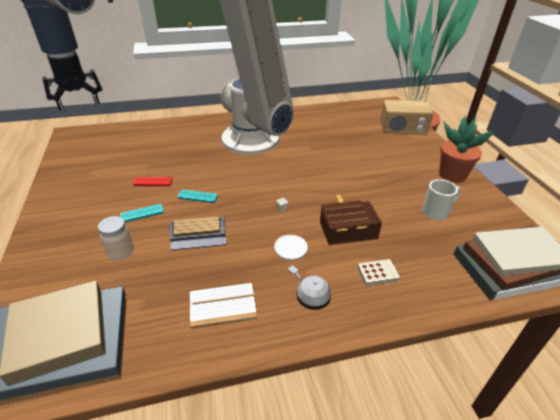

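View pics/top0.png

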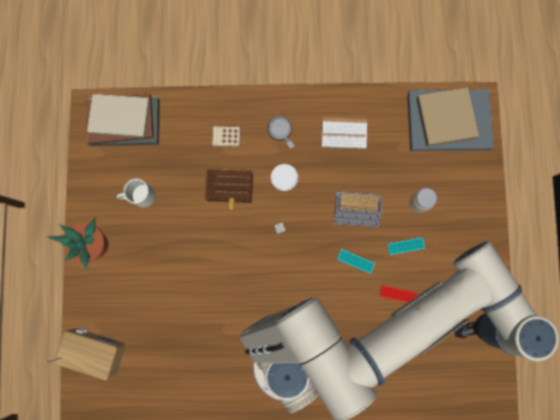

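Run:
```python
from h import *
def crop(n,x,y,w,h,s): return cv2.resize(load(n)["pixels"][y:y+h,x:x+w],None,fx=s,fy=s,interpolation=cv2.INTER_CUBIC)
cv2.imwrite('pics/top_box.png',crop('top',190,160,80,60,9))
cv2.imwrite('pics/top_rack.png',crop('top',320,180,80,60,9))
cv2.imwrite('pics/sc_box.png',crop('scene',310,185,80,60,9))
cv2.imwrite('pics/sc_rack.png',crop('scene',160,205,80,60,9))
```

```text
(no output)
```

View pics/top_box.png

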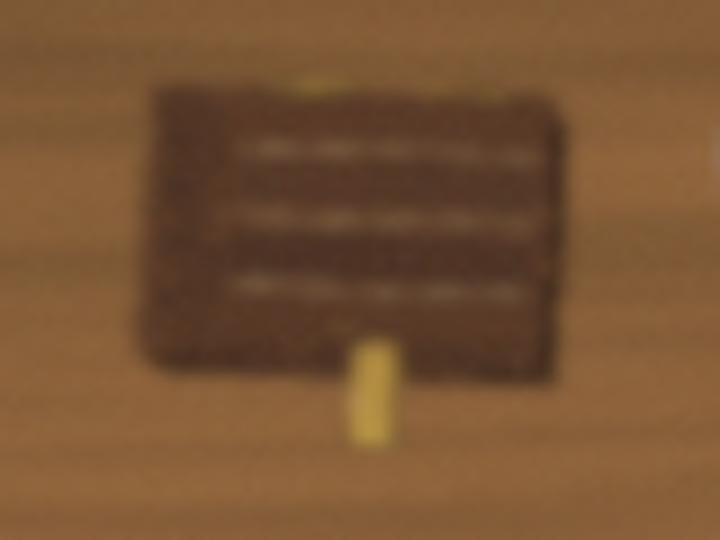

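View pics/top_rack.png

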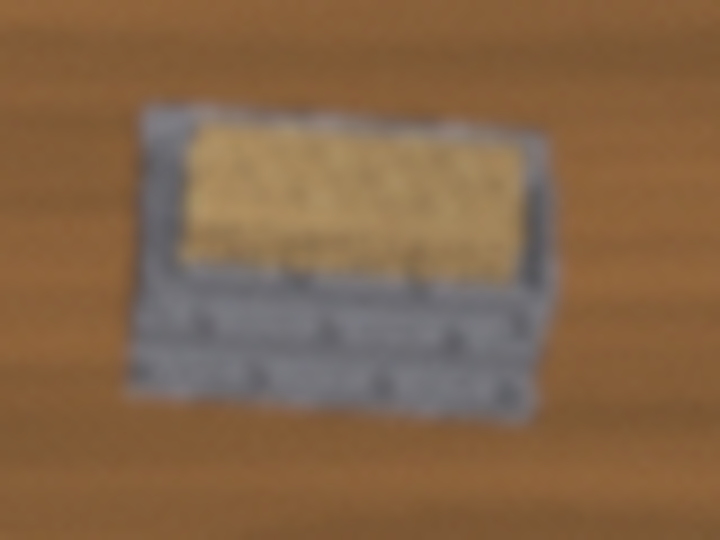

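View pics/sc_box.png

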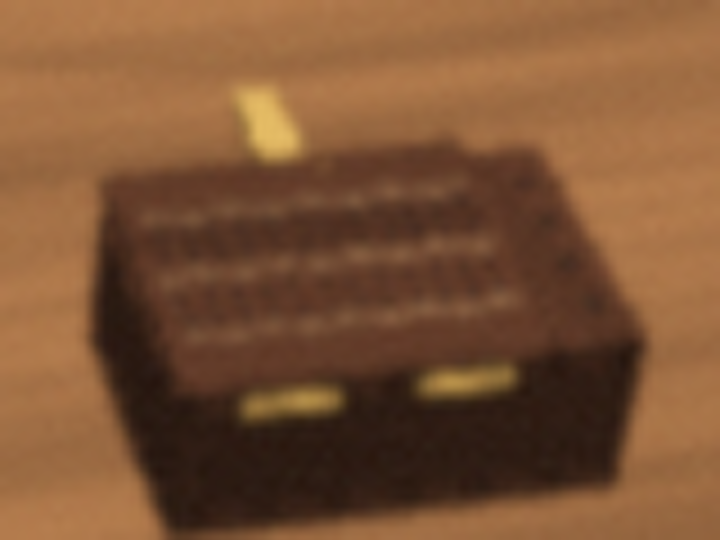

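View pics/sc_rack.png

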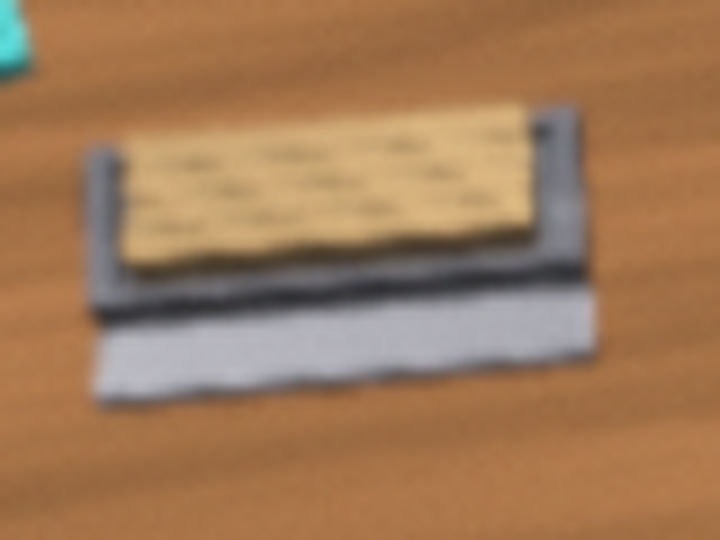

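Run:
```python
from h import *
t=load('top');s=load('scene')
c=lambda o,P:[(o[0]+(x+.5)/9-.5,o[1]+(y+.5)/9-.5) for x,y in P]
# pile: far-top edge ends (+y,-y), near-top edge ends
T=c((320,180),[(197,125),(525,148)]); S=c((160,205),[(533,228),(125,262)])
print('pile far top',np.round(tri(t,T,s,S),1))
T=c((320,180),[(188,235),(523,255)]); S=c((160,205),[(527,105),(118,138)])
print('pile near top',np.round(tri(t,T,s,S),1))
# tab outer end corners (+y,-y), inner end
T=c((190,160),[(348,445),(395,447),(350,340),(401,342)]); S=c((310,185),[(277,88),(234,90),(300,156),(258,160)])
print('tab',np.round(tri(t,T,s,S),1))
# strip corners: far +y, near +y
T=c((190,160),[(152,88),(148,365),(545,98),(545,380)]); S=c((310,185),[(642,345),(543,148),(180,392),(105,180)])
print('box',np.round(tri(t,T,s,S),1))
# rack corners cheek tops : far+y, far -y
T=c((320,180),[(145,103),(548,130)]); S=c((160,205),[(583,262),(98,305)])
print('rack far',np.round(tri(t,T,s,S),1)); 
T=c((320,180),[(128,392),(533,420)]);print('rack near z0',np.round(onz(t,T,0),1))
S=c((160,205),[(595,355),(98,402)]);print('rack far z0',np.round(onz(s,S,0),1))
S=c((310,185),[(615,485),(165,530)]);print('box far bottom z0',np.round(onz(s,S,0),1))
```

```text
pile far top [[ 551.  -184.    45.5    3. ]
 [ 540.4 -303.5   46.9    2.1]]
pile near top [[ 508.8 -179.1   58.5    1.7]
 [ 499.4 -300.7   60.5    0.9]]
tab [[502.4 183.9  69.3   2.6]
 [501.6 168.   70.5   4.7]
 [539.5 180.7  70.3   2.4]
 [539.  164.3  71.1   1.7]]
box [[636.  256.2  57.7   0.8]
 [536.  261.7  56.1  10.3]
 [628.5 110.6  61.3   3.2]
 [526.4 115.4  61.5   5.9]]
rack far [[ 560.5 -168.3   36.9    1.7]
 [ 548.2 -313.3   38.6    2.7]]
rack near z0 [[ 458.3 -161.5    0. ]
 [ 445.5 -311.5    0. ]]
rack far z0 [[ 563.3 -168.7    0. ]
 [ 549.5 -318.     0. ]]
box far bottom z0 [[638.2 257.   -0. ]
 [625.5 110.8   0. ]]
```

```bash
cat > box.py <<'E'
from h import *
def edges(f,roi,lo,mask=None,s=8):
    x,y,w,h=roi; im=f["pixels"][y:y+h,x:x+w]
    g=cv2.resize(im,None,fx=s,fy=s,interpolation=cv2.INTER_CUBIC).astype(int)[:,:,2]
    m=(g<lo).astype(np.uint8); m=cv2.morphologyEx(m,cv2.MORPH_CLOSE,np.ones((15,15)))
    cs,_=cv2.findContours(m,cv2.RETR_EXTERNAL,cv2.CHAIN_APPROX_NONE); c=max(cs,key=cv2.contourArea)[:,0,:]
    return (c+.5)/s-.5+[x,y], m
def line(c,a,b,tol=1.5,trim=.12):
    a=np.array(a,float);b=np.array(b,float)
    for _ in range(3):
        d=b-a;L=np.linalg.norm(d);d/=L;n=np.array([-d[1],d[0]])
        q=c-a;t=q@d;e=q@n
        k=(abs(e)<tol)&(t>trim*L)&(t<(1-trim)*L)
        v=cv2.fitLine(c[k].astype(np.float32),cv2.DIST_HUBER,0,.01,.01).ravel()
        p=v[2:];u=v[:2]; a=p+u*((a-p)@u); b=p+u*((b-p)@u)
    return np.array([a+.15*(b-a),a+.85*(b-a)]),k.sum()
E
python3 - <<'E'
from box import *
t=load('top');s=load('scene')
print(t["pixels"][180:190,196:212,2]); 
ct,m=edges(t,(190,160,80,60),112)
print(cv2.approxPolyDP(ct.astype(np.float32).reshape(-1,1,2),1.2,True).reshape(-1,2))
cs,m=edges(s,(310,185,80,60),110)
print(cv2.approxPolyDP(cs.astype(np.float32).reshape(-1,1,2),1.2,True).reshape(-1,2))
E
```

```text
[[137 137 138 138 137 137 137 136 132 121 104  92  81  76  77  80]
 [136 138 137 137 138 138 137 136 132 120 104  90  82  77  78  80]
 [136 136 135 136 135 136 137 135 130 117 102  91  85  80  80  81]
 [136 136 135 135 134 136 135 134 130 116 100  90  87  83  82  82]
 [134 135 135 134 134 134 135 135 131 118 103  92  88  85  81  82]
 [134 135 135 134 135 136 135 134 130 118 102  92  85  83  81  81]
 [134 132 132 134 132 133 132 132 127 115 101  88  82  79  78  80]
 [129 128 130 128 129 130 128 129 123 112  99  89  81  79  80  80]
 [126 126 126 126 126 126 125 125 120 110  98  89  84  84  82  83]
 [126 125 126 125 125 125 125 125 120 109  97  92  88  86  84  83]]
[[206.1875 169.4375]
 [204.5625 195.8125]
 [206.6875 200.3125]
 [226.9375 201.6875]
 [229.1875 197.5625]
 [232.4375 197.0625]
 [235.1875 202.0625]
 [251.3125 201.6875]
 [252.8125 173.5625]
 [250.6875 170.4375]]
[[368.8125 201.9375]
 [357.9375 200.6875]
 [321.1875 205.1875]
 [319.5625 222.0625]
 [328.0625 244.4375]
 [337.4375 244.4375]
 [378.0625 237.8125]
 [381.1875 222.4375]]
```

Run:
```python
from box import *
t=load('top');s=load('scene')
ct,m=edges(t,(190,160,80,60),108)
cs,m=edges(s,(310,185,80,75),110)
print(cv2.approxPolyDP(cs.astype(np.float32).reshape(-1,1,2),1.2,True).reshape(-1,2).tolist())
def rep(nm,f,c,a,b,z):
    l,k=line(c,a,b); P=onz(f,l,z); d=P[1]-P[0]; print(nm,k,np.round(P[:,:2].mean(0),1),'dir deg',round(np.degrees(np.arctan2(d[1],d[0])),2))
rep('T near z0 L',t,ct,(206.7,200.8),(227,201.8),0)
rep('T near z0 R',t,ct,(236,202.1),(251.3,202),0)
rep('T right z0',t,ct,(251.6,200),(253,173),0)
rep('T left z63',t,ct,(206,171),(204.6,196),63)
rep('T far z63',t,ct,(207,169.4),(250.7,170.6),63)
rep('S far z0',s,cs,(328.5,244.6),(378,238.5),0)
rep('S far z0',s,cs,(330.5,243.6),(378,238.5),0)
rep('S right z63',s,cs,(369.5,203),(381,221.5),63)
rep('S left bot z0',s,cs,(319.6,222),(328,243),0)
```

```text
[[368.8125, 201.9375], [357.9375, 200.6875], [321.1875, 205.1875], [319.5625, 222.0625], [328.5625, 244.3125], [378.0625, 237.8125], [381.1875, 222.4375]]
T near z0 L 124 [538.4 229.2] dir deg -91.72
T near z0 R 93 [533.2 139.1] dir deg -93.46
T right z0 164 [586.4 109.7] dir deg -2.56
T left z63 152 [587.8 257.2] dir deg 176.4
T far z63 266 [632.  181.5] dir deg -93.49
S far z0 300 [634.6 183.7] dir deg 86.69
S far z0 288 [634.8 186.7] dir deg 86.75
S right z63 115 [595.6 255.6] dir deg -2.46
S left bot z0 129 [579.7 112.5] dir deg -3.73
```

>>> send_rows --rows '[{"tx":0.03,"ty":0.055,"tz":0,"roll":-2,"gripper":0.045},{"tx":0.06,"ty":0.11,"tz":0,"roll":-4,"gripper":0.045},{"tx":0.09,"ty":0.165,"tz":0,"roll":-6,"gripper":0.045},{"tx":0.12,"ty":0.22,"tz":0,"roll":-8,"gripper":0.045},{"tx":0.15,"ty":0.275,"tz":0,"roll":-10,"gripper":0.045},{"tx":0.18,"ty":0.33,"tz":0,"roll":-12,"gripper":0.045},{"tx":0.21,"ty":0.385,"tz":-0.01,"roll":-14,"gripper":0.045},{"tx":0.24,"ty":0.44,"tz":-0.02,"roll":-16,"gripper":0.045},{"tx":0.27,"ty":0.495,"tz":-0.03,"roll":-18.4,"gripper":0.045},{"tx":0.3,"ty":0.55,"tz":-0.05,"roll":-18.4,"gripper":0.045},{"tx":0.33,"ty":0.605,"tz":-0.07,"roll":-18.4,"gripper":0.045},{"tx":0.355,"ty":0.66,"tz":-0.09,"roll":-18.4,"gripper":0.045},{"tx":0.3702,"ty":0.7057,"tz":-0.12,"roll":-18.4,"gripper":0.045},{"tx":0.3702,"ty":0.7057,"tz":-0.13,"roll":-18.4,"gripper":0.045},{"tx":0.3702,"ty":0.7057,"tz":-0.13,"roll":-18.4,"gripper":0.045}]'

```text
time: 1.98
position: [511.8, 174.1, 172.5]
ee_rot: [0.029, 1.0, -0.001, -0.001]
force: [0.2, 0.1, 1.2]
opening: 0.53
```

Run:
```python
from h import *
def crop(f,x,y,w,h,s): return cv2.resize(f["pixels"][y:y+h,x:x+w],None,fx=s,fy=s,interpolation=cv2.INTER_CUBIC)
f=grab('top');g=grab('scene')
cv2.imwrite('pics/a.png',np.hstack([crop(f,180,150,90,110,4),crop(g,290,130,100,110,4)]))
o=sensors.observe();print(o['time'],o['position'],o['force'],o['opening'],o['joints'])
```

```text
2.075 [512.59393131 173.60279585 174.68225517] [ 1.05272961 -0.10111822 -0.21578115] 0.5256834356771194 [ 6.16073786e-01  3.12581105e-01 -1.51905902e-01  4.18654169e-04
 -1.10568448e+00 -2.24704106e+00]
```

View pics/a.png

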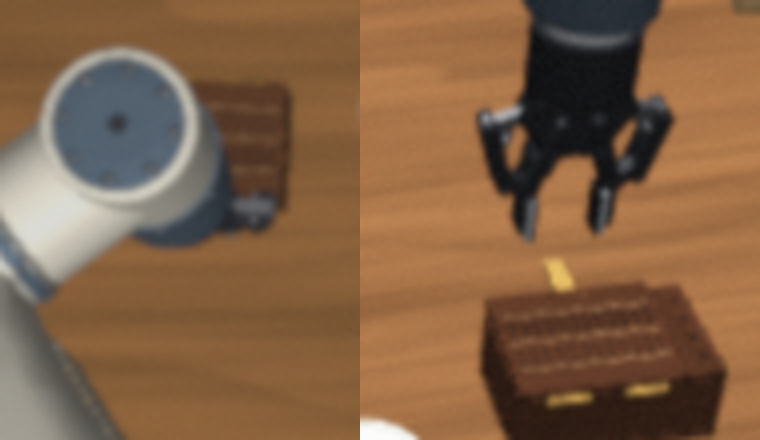

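>>> send_rows --rows '[{"tz":-0.025,"gripper":0.045},{"tz":-0.05,"gripper":0.045},{"tz":-0.05,"gripper":0.045},{"tz":-0.05,"gripper":0.01},{"tz":-0.05,"gripper":0.01},{"tz":-0.05,"gripper":0.01},{"tz":-0.05,"gripper":0.01}]'

```text
schema error: expected keys gripper, tx, ty, tz, roll
```

Run:
```python
from h import *
def crop(f,x,y,w,h,s): return cv2.resize(f["pixels"][y:y+h,x:x+w],None,fx=s,fy=s,interpolation=cv2.INTER_CUBIC)
g=grab('scene')
cv2.imwrite('pics/b.png',crop(g,290,130,100,110,5))
o=sensors.observe();print(o['time'],o['position'],o['force'],o['opening'])
# arc
c,s_=np.cos(np.radians(-3.4)),np.sin(np.radians(-3.4))
for th in np.arange(.05,1.75,.1):
    x=-120*np.cos(th)+4*np.sin(th); z=120*np.sin(th)+4*np.cos(th)
    if th<.06: x0,z0=x,z
    print(round(th,2),np.round([(x-x0)*c/1000,(x-x0)*s_/1000,(z-z0)/1000],4).tolist())
```

```text
2.125 [512.7487214  173.58161156 175.1052547 ] [ 0.11215555 -0.04495086 -0.06297359] 0.527974010632919
0.05 [0.0, -0.0, 0.0]
0.15 [0.0016, -0.0001, 0.0119]
0.25 [0.0044, -0.0003, 0.0236]
0.35 [0.0083, -0.0005, 0.0349]
0.45 [0.0133, -0.0008, 0.0458]
0.55 [0.0194, -0.0012, 0.0561]
0.65 [0.0265, -0.0016, 0.0658]
0.75 [0.0345, -0.0021, 0.0747]
0.85 [0.0434, -0.0026, 0.0828]
0.95 [0.053, -0.0031, 0.0899]
1.05 [0.0633, -0.0038, 0.0961]
1.15 [0.0742, -0.0044, 0.1012]
1.25 [0.0855, -0.0051, 0.1051]
1.35 [0.0971, -0.0058, 0.108]
1.45 [0.109, -0.0065, 0.1096]
1.55 [0.1209, -0.0072, 0.1101]
1.65 [0.1329, -0.0079, 0.1093]
```

View pics/b.png

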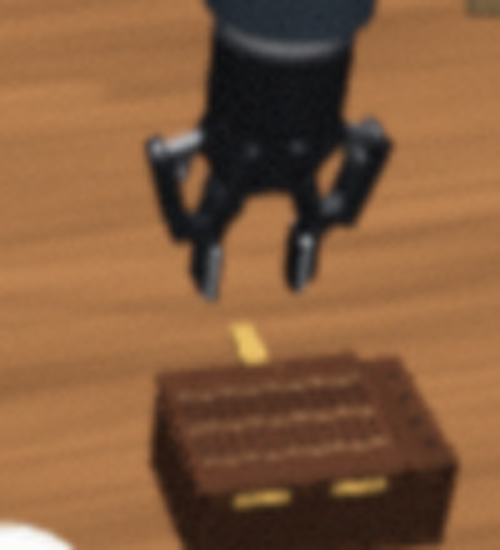

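All five keys are needed in every row; repeat the descent.

>>> send_rows --rows '[{"tx":0,"ty":0,"roll":0,"tz":-0.025,"gripper":0.045},{"tx":0,"ty":0,"roll":0,"tz":-0.05,"gripper":0.045},{"tx":0,"ty":0,"roll":0,"tz":-0.05,"gripper":0.045},{"tx":0,"ty":0,"roll":0,"tz":-0.05,"gripper":0.01},{"tx":0,"ty":0,"roll":0,"tz":-0.05,"gripper":0.01},{"tx":0,"ty":0,"roll":0,"tz":-0.05,"gripper":0.01},{"tx":0,"ty":0,"roll":0,"tz":-0.05,"gripper":0.01}]'

```text
time: 3.0
position: [513.2, 174.2, 124.6]
ee_rot: [0.03, 1.0, -0.0, 0.001]
force: [1.9, -3.5, 1.6]
opening: 0.145
```

Run:
```python
from h import *
def crop(f,x,y,w,h,s): return cv2.resize(f["pixels"][y:y+h,x:x+w],None,fx=s,fy=s,interpolation=cv2.INTER_CUBIC)
g=grab('scene')
cv2.imwrite('pics/c.png',crop(g,290,130,100,110,5))
o=sensors.observe();print(o['time'],o['position'],o['force'],o['opening'])
```

```text
3.05 [513.18328237 174.27204423 124.45645385] [ 2.83561208 -3.64150115  0.9898838 ] 0.14697094577711386
```

View pics/c.png

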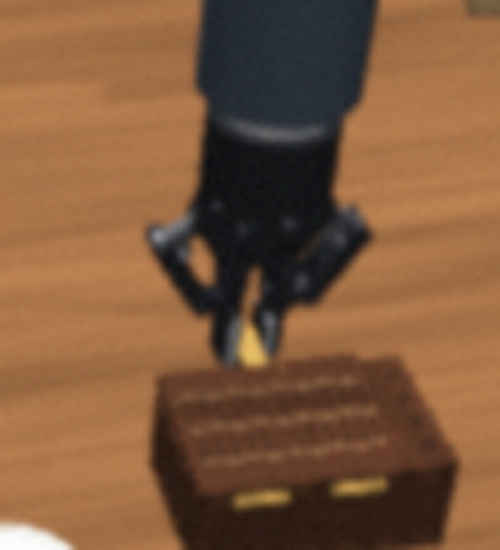

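>>> send_rows --rows '[{"tx":0.0016,"ty":-0.0001,"tz":0.0119,"roll":0,"gripper":0.01},{"tx":0.0044,"ty":-0.0003,"tz":0.0236,"roll":0,"gripper":0.01},{"tx":0.0083,"ty":-0.0005,"tz":0.0349,"roll":0,"gripper":0.01},{"tx":0.0133,"ty":-0.0008,"tz":0.0458,"roll":0,"gripper":0.01},{"tx":0.0194,"ty":-0.0012,"tz":0.0561,"roll":0,"gripper":0.01}]'

```text
time: 3.68
position: [531.6, 173.2, 178.6]
ee_rot: [0.03, 1.0, -0.0, -0.001]
force: [5.5, -0.6, -10.5]
opening: 0.146
```

>>> send_rows --rows '[{"tx":0.0071,"ty":-0.0004,"tz":0.0097,"roll":0,"gripper":0.01},{"tx":0.0151,"ty":-0.0009,"tz":0.0186,"roll":0,"gripper":0.01},{"tx":0.024,"ty":-0.0014,"tz":0.0267,"roll":0,"gripper":0.01},{"tx":0.0336,"ty":-0.0019,"tz":0.0338,"roll":0,"gripper":0.01},{"tx":0.0439,"ty":-0.0026,"tz":0.04,"roll":0,"gripper":0.01},{"tx":0.0548,"ty":-0.0032,"tz":0.0451,"roll":0,"gripper":0.01}]'

```text
time: 4.42
position: [586.4, 170.1, 225.0]
ee_rot: [0.03, 1.0, -0.0, -0.001]
force: [-1.4, 1.4, -9.2]
opening: 0.142
```

Run:
```python
from h import *
def crop(f,x,y,w,h,s): return cv2.resize(f["pixels"][y:y+h,x:x+w],None,fx=s,fy=s,interpolation=cv2.INTER_CUBIC)
g=grab('scene')
cv2.imwrite('pics/d.png',crop(g,290,130,100,110,5))
o=sensors.observe();print(o['time'],o['position'],o['force'],o['opening'])
```

```text
4.475 [587.63353903 170.08852311 225.58775431] [-1.39243149 -1.06321828 -4.16382496] 0.14495910142191493
```

View pics/d.png

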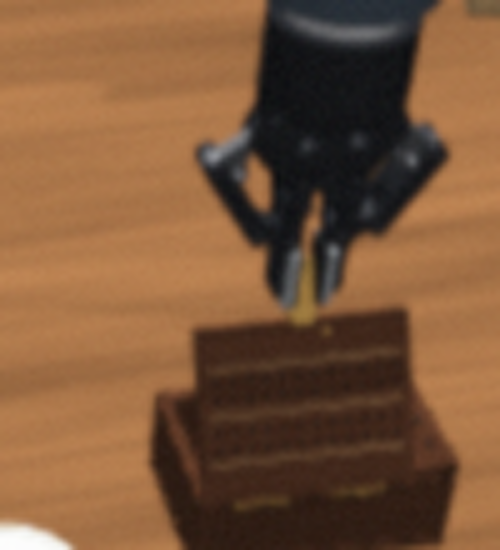

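>>> send_rows --rows '[{"tx":0.0113,"ty":-0.0007,"tz":0.0039,"roll":0,"gripper":0.01},{"tx":0.0229,"ty":-0.0014,"tz":0.0068,"roll":0,"gripper":0.01},{"tx":0.0348,"ty":-0.0021,"tz":0.0084,"roll":0,"gripper":0.01},{"tx":0.0467,"ty":-0.0028,"tz":0.0089,"roll":0,"gripper":0.01},{"tx":0.0587,"ty":-0.0035,"tz":0.0081,"roll":0,"gripper":0.01},{"tx":0.0647,"ty":-0.0038,"tz":0.0073,"roll":0,"gripper":0.01},{"tx":0.0647,"ty":-0.0038,"tz":0.0073,"roll":0,"gripper":0.01}]'

```text
time: 5.35
position: [652.7, 166.4, 233.6]
ee_rot: [0.03, 1.0, 0.0, 0.002]
force: [-1.0, 1.1, 1.4]
opening: 0.126
```

>>> send_rows --rows '[{"tx":0,"ty":0,"tz":0,"roll":0,"gripper":0.05},{"tx":0,"ty":0,"tz":0,"roll":0,"gripper":0.05},{"tx":0,"ty":0,"tz":0.04,"roll":0,"gripper":0.05},{"tx":0,"ty":0,"tz":0.08,"roll":0,"gripper":0.05},{"tx":0,"ty":-0.06,"tz":0.08,"roll":10,"gripper":0.0854},{"tx":-0.02,"ty":-0.12,"tz":0.08,"roll":20,"gripper":0.0854},{"tx":-0.04,"ty":-0.18,"tz":0.08,"roll":30,"gripper":0.0854},{"tx":-0.06,"ty":-0.24,"tz":0.08,"roll":40,"gripper":0.0854}]'

```text
time: 6.35
position: [591.2, -73.5, 312.7]
ee_rot: [-0.317, 0.948, -0.0, 0.0]
force: [0.7, -0.4, 0.0]
opening: 1.0
```

Run:
```python
from h import *
def crop(f,x,y,w,h,s): return cv2.resize(f["pixels"][y:y+h,x:x+w],None,fx=s,fy=s,interpolation=cv2.INTER_CUBIC)
g=grab('scene');f=grab('top')
cv2.imwrite('pics/e.png',np.hstack([crop(g,300,160,100,90,4),crop(f,185,140,80,90,4)]))
o=sensors.observe();print(o['time'],o['position'],o['force'],o['opening'])
```

```text
6.45 [590.29440151 -76.67223115 313.77789146] [0.21370455 0.65846971 0.36423731] 0.9983841800585328
```

View pics/e.png

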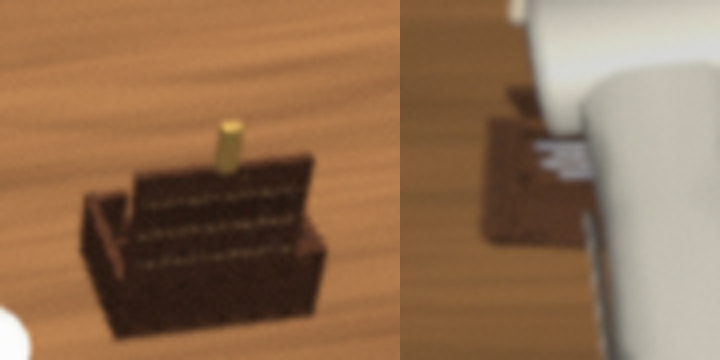

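Run:
```python
from h import *
s=load('scene')
for uv in [(290+210/5,130+299/5),(290+298/5,130+291/5)]:
    o,d=ray(s,[uv]); k=(512.6+8-o[0])/d[0,0]; print(o+d[0]*k)
```

```text
[520.6        149.28917609 105.31595837]
[520.6       203.3174303 102.1748864]
```

>>> send_rows --rows '[{"tx":-0.015,"ty":-0.04,"tz":0,"roll":10,"gripper":0.06},{"tx":-0.03,"ty":-0.08,"tz":-0.03,"roll":20,"gripper":0.06},{"tx":-0.045,"ty":-0.12,"tz":-0.06,"roll":30,"gripper":0.06},{"tx":-0.06,"ty":-0.15,"tz":-0.1,"roll":40,"gripper":0.06},{"tx":-0.0713,"ty":-0.1677,"tz":-0.14,"roll":48.4,"gripper":0.06},{"tx":-0.0713,"ty":-0.1677,"tz":-0.17,"roll":48.4,"gripper":0.06},{"tx":-0.0713,"ty":-0.1677,"tz":-0.17,"roll":48.4,"gripper":0.06},{"tx":-0.0713,"ty":-0.1677,"tz":-0.17,"roll":48.4,"gripper":0.06}]'

```text
time: 7.45
position: [521.9, -239.4, 144.0]
ee_rot: [-0.676, 0.737, -0.001, 0.0]
force: [-0.3, -0.3, 0.1]
opening: 0.704
```

```bash
cat >> h.py <<'E'
def crop(f,x,y,w,h,s): return cv2.resize(f["pixels"][y:y+h,x:x+w],None,fx=s,fy=s,interpolation=cv2.INTER_CUBIC)
def st():
    o=sensors.observe();print(o['time'],np.round(o['position'],1),np.round(o['force'],1),np.round(o['opening'],3),np.round(o['ee_rot'],3))
E
python3 - <<'E'
from h import *
g=grab('scene');f=grab('top')
cv2.imwrite('pics/f.png',np.hstack([crop(g,150,170,90,90,4),crop(f,310,170,90,90,4)]))
st()
E
```

```text
7.55 [ 522.1 -239.3  144.3] [-0.   0.1 -0. ] 0.706 [-0.676  0.737 -0.002  0.001]
```

View pics/f.png

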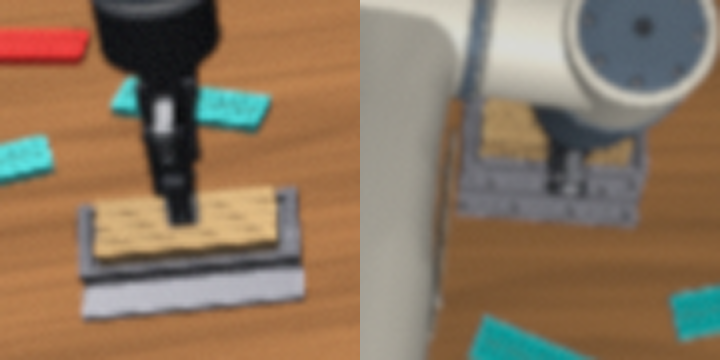

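>>> send_rows --rows '[{"tx":-0.001,"ty":0,"tz":-0.015,"roll":0,"gripper":0.06},{"tx":-0.001,"ty":0,"tz":-0.025,"roll":0,"gripper":0.06},{"tx":-0.001,"ty":0,"tz":-0.03,"roll":0,"gripper":0.06},{"tx":-0.001,"ty":0,"tz":-0.03,"roll":0,"gripper":0.06}]'

```text
time: 8.05
position: [519.6, -239.3, 111.8]
ee_rot: [-0.676, 0.737, 0.0, -0.0]
force: [0.1, 0.1, -0.0]
opening: 0.702
```

Run:
```python
from h import *
g=grab('scene');f=grab('top')
cv2.imwrite('pics/g.png',np.hstack([crop(g,150,170,90,90,4),crop(f,310,170,90,90,4)]))
st()
```

```text
8.15 [ 520.1 -239.4  112.6] [ 0.1 -0.2  0.6] 0.702 [-0.676  0.737 -0.     0.   ]
```

View pics/g.png

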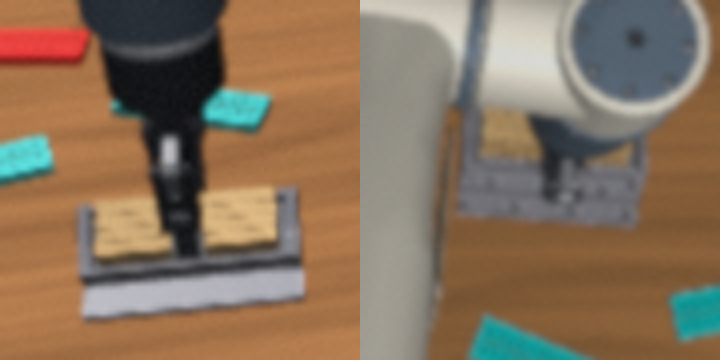

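>>> send_rows --rows '[{"tx":0,"ty":0,"tz":-0.002,"roll":0,"gripper":0.06},{"tx":0,"ty":0,"tz":-0.003,"roll":0,"gripper":0.06}]'

```text
time: 8.4
position: [519.9, -239.3, 109.4]
ee_rot: [-0.676, 0.737, -0.0, 0.0]
force: [0.3, 0.4, 0.0]
opening: 0.701
```

>>> send_rows --rows '[{"tx":0,"ty":0,"tz":-0.002,"roll":0,"gripper":0.06},{"tx":0,"ty":0,"tz":-0.002,"roll":0,"gripper":0.06}]'

```text
time: 8.65
position: [519.8, -239.3, 107.2]
ee_rot: [-0.676, 0.737, 0.0, -0.0]
force: [-0.5, 0.0, -0.2]
opening: 0.7
```

>>> send_rows --rows '[{"tx":0,"ty":0,"tz":-0.002,"roll":0,"gripper":0.06},{"tx":0,"ty":0,"tz":-0.002,"roll":0,"gripper":0.06}]'

```text
time: 8.9
position: [519.4, -239.4, 105.4]
ee_rot: [-0.676, 0.737, 0.0, -0.0]
force: [-2.4, 0.1, 3.8]
opening: 0.705
```

>>> send_rows --rows '[{"tx":0,"ty":0,"tz":-0.002,"roll":0,"gripper":0.06},{"tx":0,"ty":0,"tz":-0.002,"roll":0,"gripper":0.06}]'

```text
time: 9.15
position: [518.9, -239.5, 103.7]
ee_rot: [-0.676, 0.737, 0.001, -0.001]
force: [-4.6, -0.1, 6.9]
opening: 0.703
```

>>> send_rows --rows '[{"tx":0,"ty":0,"tz":0.004,"roll":0,"gripper":0.06},{"tx":0,"ty":0,"tz":0.007,"roll":0,"gripper":0.06},{"tx":0,"ty":0,"tz":0.007,"roll":0,"gripper":0.053},{"tx":0,"ty":0,"tz":0.007,"roll":0,"gripper":0.049},{"tx":0,"ty":0,"tz":0.007,"roll":0,"gripper":0.049}]'

```text
time: 9.78
position: [517.0, -239.2, 111.8]
ee_rot: [-0.676, 0.737, 0.002, -0.002]
force: [-12.3, 4.1, 19.3]
opening: 0.576
```

>>> send_rows --rows '[{"tx":0,"ty":0,"tz":0,"roll":0,"gripper":0.046},{"tx":0,"ty":0,"tz":0,"roll":0,"gripper":0.046}]'

```text
time: 10.02
position: [516.5, -239.2, 112.4]
ee_rot: [-0.676, 0.737, 0.002, -0.003]
force: [-15.7, 4.9, 23.7]
opening: 0.544
```

Run:
```python
from h import *
g=grab('scene');f=grab('top')
cv2.imwrite('pics/h.png',np.hstack([crop(g,170,195,60,60,6),crop(f,320,175,70,60,6)]))
st()
```

```text
10.125 [ 516.5 -239.2  112.4] [-15.7   6.1  23.6] 0.549 [-0.676  0.737  0.002 -0.003]
```

View pics/h.png

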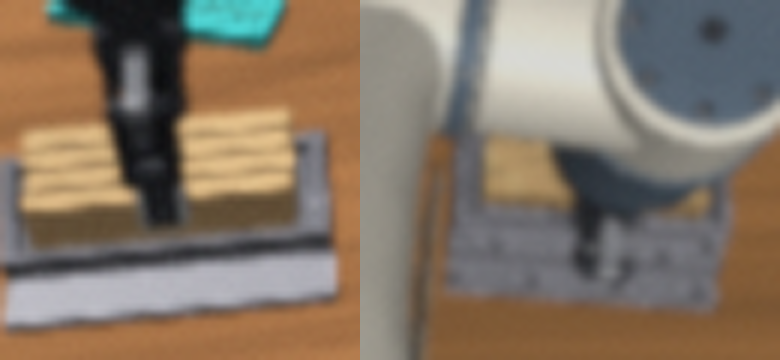

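>>> send_rows --rows '[{"tx":-0.003,"ty":0,"tz":0.002,"roll":0,"gripper":0.044},{"tx":-0.003,"ty":0,"tz":0.002,"roll":0,"gripper":0.044}]'

```text
time: 10.38
position: [516.0, -239.2, 114.0]
ee_rot: [-0.676, 0.737, 0.0, -0.0]
force: [-6.1, 4.2, 13.1]
opening: 0.527
```

>>> send_rows --rows '[{"tx":0,"ty":0,"tz":0,"roll":0,"gripper":0.03},{"tx":0,"ty":0,"tz":0,"roll":0,"gripper":0.03},{"tx":0,"ty":0,"tz":0,"roll":0,"gripper":0.03}]'

```text
time: 10.75
position: [516.1, -239.2, 114.2]
ee_rot: [-0.676, 0.737, 0.0, -0.001]
force: [-7.4, 4.2, 14.3]
opening: 0.517
```

Run:
```python
from h import *
g=grab('scene');f=grab('top')
cv2.imwrite('pics/i.png',np.hstack([crop(g,170,195,60,60,6),crop(f,320,175,70,60,6)]))
st()
```

```text
10.85 [ 516.1 -239.2  114.1] [-7.5  3.5 14.2] 0.521 [-0.676  0.737  0.    -0.001]
```

View pics/i.png

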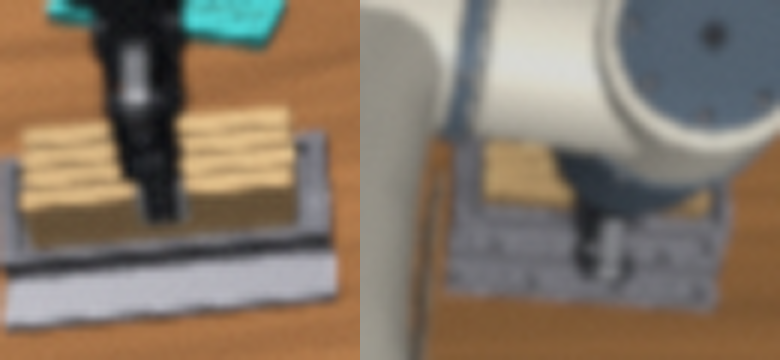

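>>> send_rows --rows '[{"tx":0.0,"ty":0,"tz":0.004,"roll":0,"gripper":0.03},{"tx":0.001,"ty":0,"tz":0.008,"roll":0,"gripper":0.03},{"tx":0.002,"ty":0,"tz":0.012,"roll":0,"gripper":0.03}]'

```text
time: 11.22
position: [518.9, -239.2, 124.1]
ee_rot: [-0.676, 0.737, 0.0, -0.0]
force: [-0.5, 1.1, -0.5]
opening: 0.456
```

Run:
```python
from h import *
g=grab('scene');f=grab('top')
cv2.imwrite('pics/j.png',np.hstack([crop(g,170,195,60,60,6),crop(f,320,175,70,60,6)]))
st()
```

```text
11.325 [ 519.2 -239.3  124.7] [-0.1 -0.7 -1.3] 0.454 [-0.676  0.737 -0.     0.   ]
```

View pics/j.png

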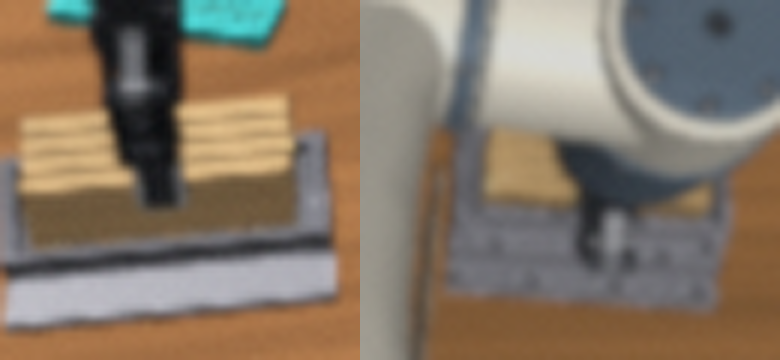

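>>> send_rows --rows '[{"tx":0,"ty":0,"tz":0.015,"roll":0,"gripper":0.03},{"tx":0,"ty":0,"tz":0.04,"roll":0,"gripper":0.03},{"tx":0,"ty":0,"tz":0.08,"roll":0,"gripper":0.03},{"tx":0,"ty":0,"tz":0.12,"roll":0,"gripper":0.03},{"tx":0,"ty":0,"tz":0.12,"roll":0,"gripper":0.03},{"tx":0,"ty":0,"tz":0.12,"roll":0,"gripper":0.03},{"tx":0,"ty":0,"tz":0.12,"roll":0,"gripper":0.03}]'

```text
time: 12.2
position: [518.2, -239.1, 243.3]
ee_rot: [-0.676, 0.737, 0.001, -0.001]
force: [1.3, 0.4, -1.5]
opening: 0.452
```

Run:
```python
from h import *
g=grab('scene');f=grab('top')
cv2.imwrite('pics/k.png',np.hstack([crop(g,150,140,90,100,5),crop(f,310,150,70,100,5)]))
st()
```

```text
12.3 [ 518.4 -239.2  243.4] [ 0.2  1.3 -1.4] 0.45 [-0.676  0.737  0.001 -0.001]
```

View pics/k.png

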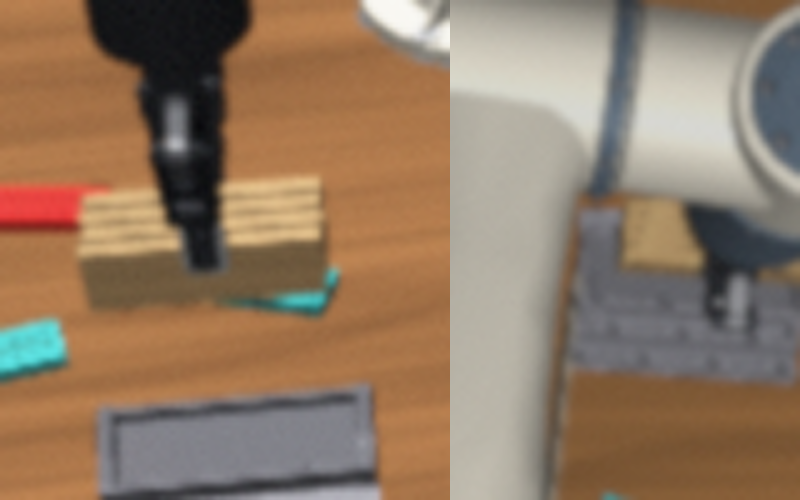

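Run:
```python
from h import *
g=load('scene')
a=np.radians(-5); n=np.array([np.cos(a),np.sin(a),0]); v=np.array([-np.sin(a),np.cos(a),0])
tcp=np.array([518.3,-239.2,243.4])
for nm,p in dict(lb=(92,308),rb=(322,293),lt=(80,254),rt=(322,228),tip=(205,270)).items():
    uv=[(150+(p[0]+.5)/5-.5,140+(p[1]+.5)/5-.5)]
    o,d=ray(g,uv); k=(tcp@n+20-o@n)/(d[0]@n); P=o+d[0]*k; print(nm,'along',round((P-tcp)@v,1),'dz',round(P[2]-tcp[2],1))
```

```text
lb along -58.7 dz -91.2
rb along 56.3 dz -93.6
lt along -58.9 dz -56.8
rt along 60.2 dz -52.4
tip along -0.2 dz -72.8
```

Run:
```python
from h import *
g=load('scene')
cv2.imwrite('pics/l.png',crop(g,160,165,64,48,12))
```

```text
(no output)
```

View pics/l.png

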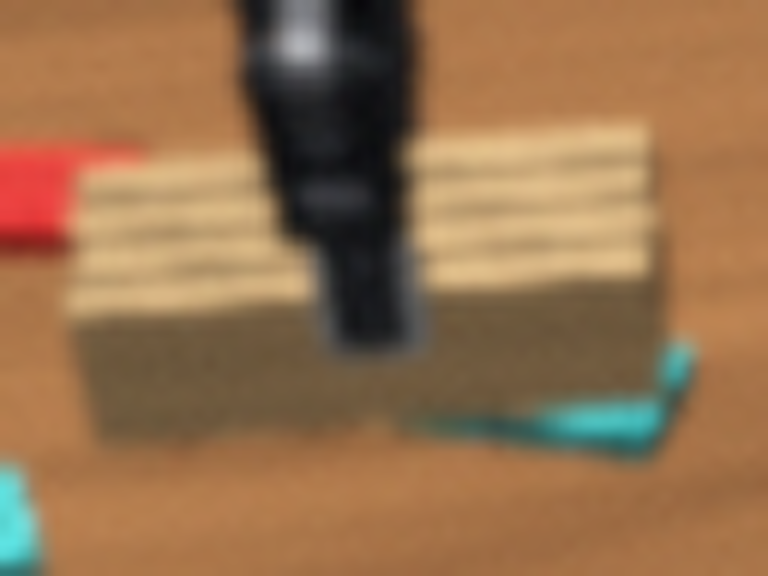

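Run:
```python
from h import *
g=load('scene');f=load('top')
cv2.imwrite('pics/m.png',crop(f,190,155,72,56,11)); cv2.imwrite('pics/n.png',crop(g,310,185,75,62,10))
```

```text
(no output)
```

View pics/m.png

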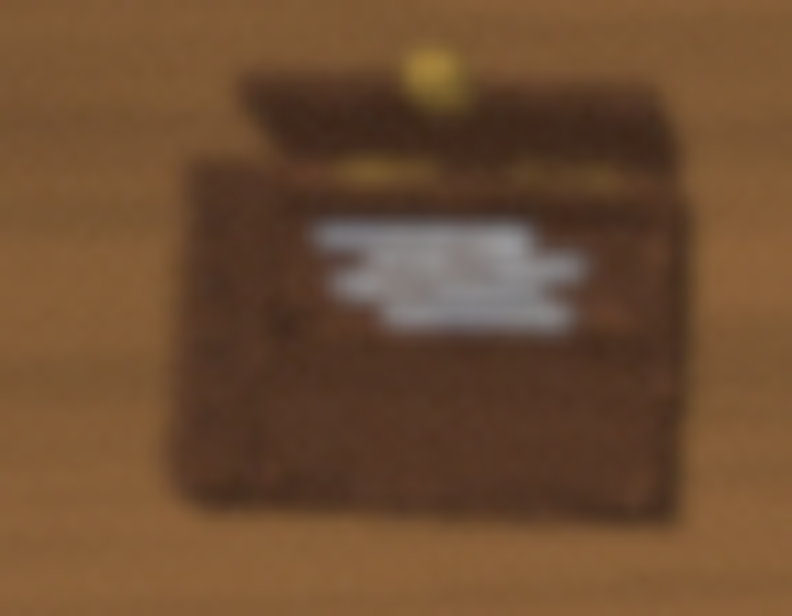

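View pics/n.png

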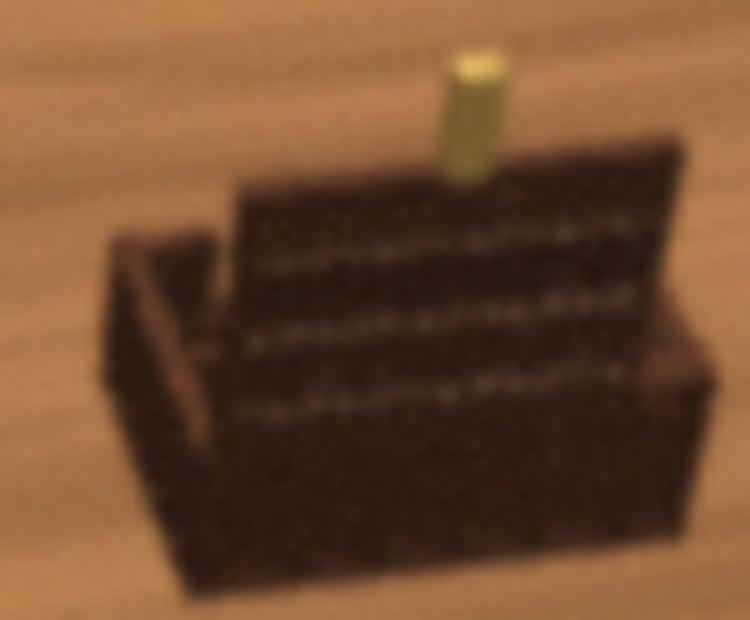

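Run:
```python
from box import *
t=load('top');s=load('scene')
def rep(nm,f,c,a,b,z):
    l,k=line(c,a,b,tol=1.0); P=onz(f,l,z); d=P[1]-P[0]; print(nm,k,np.round(P[:,:2].mean(0),1),'dir',round(np.degrees(np.arctan2(d[1],d[0])),2))
for th in(100,106,112):
    ct,m=edges(t,(190,155,72,56),th); cs,m=edges(s,(310,185,80,75),th+4)
    rep('T near z0',t,ct,(208,201.2),(251,202.3),0)
    rep('T right z0',t,ct,(251.7,200),(252.8,175),0)
    rep('T left z63',t,ct,(207,171),(205.2,197),63)
    rep('S far z0',s,cs,(330.5,244),(378,239),0)
    rep('S right',s,cs,(378.5,237),(381.3,223.5),0)
```

```text
T near z0 262 [536.5 186.6] dir -93.34
T right z0 152 [583.1 110.5] dir -3.47
T left z63 158 [586.2 256.2] dir 176.81
S far z0 288 [633.9 186.8] dir 86.72
S right 82 [606.6 276.3] dir 147.41
T near z0 262 [535.7 186.7] dir -93.34
T right z0 152 [583.  109.5] dir -3.3
T left z63 158 [586.3 257.6] dir 176.33
S far z0 288 [634.4 186.7] dir 86.77
S right 82 [606.7 276.5] dir 147.37
T near z0 262 [534.8 186.7] dir -93.39
T right z0 152 [582.9 108.6] dir -3.2
T left z63 159 [586.5 259. ] dir 176.53
S far z0 288 [634.9 186.5] dir 86.76
S right 81 [606.9 276.8] dir 147.25
```

>>> send_rows --rows '[{"tx":0.006,"ty":0.04,"tz":0,"roll":1.65,"gripper":0.03},{"tx":0.012,"ty":0.09,"tz":0,"roll":1.65,"gripper":0.03},{"tx":0.018,"ty":0.14,"tz":0,"roll":1.65,"gripper":0.03},{"tx":0.024,"ty":0.19,"tz":0,"roll":1.65,"gripper":0.03},{"tx":0.03,"ty":0.24,"tz":0,"roll":1.65,"gripper":0.03},{"tx":0.036,"ty":0.29,"tz":0,"roll":1.65,"gripper":0.03},{"tx":0.04,"ty":0.34,"tz":0,"roll":1.65,"gripper":0.03},{"tx":0.044,"ty":0.38,"tz":-0.01,"roll":1.65,"gripper":0.03},{"tx":0.0466,"ty":0.4,"tz":-0.03,"roll":1.65,"gripper":0.03},{"tx":0.0466,"ty":0.4059,"tz":-0.06,"roll":1.65,"gripper":0.03},{"tx":0.0466,"ty":0.4059,"tz":-0.07,"roll":1.65,"gripper":0.03},{"tx":0.0466,"ty":0.4059,"tz":-0.07,"roll":1.65,"gripper":0.03}]'

```text
time: 13.8
position: [565.3, 166.0, 174.0]
ee_rot: [-0.686, 0.728, -0.0, -0.001]
force: [-0.1, 0.6, -0.3]
opening: 0.452
```

Run:
```python
from h import *
g=grab('scene');f=grab('top')
cv2.imwrite('pics/o.png',np.hstack([crop(g,300,120,100,130,4),crop(f,180,130,95,130,4)]))
st()
```

```text
13.9 [566.1 166.3 175.6] [-0.5 -0.1 -1.1] 0.449 [-0.686  0.728 -0.     0.001]
```

View pics/o.png

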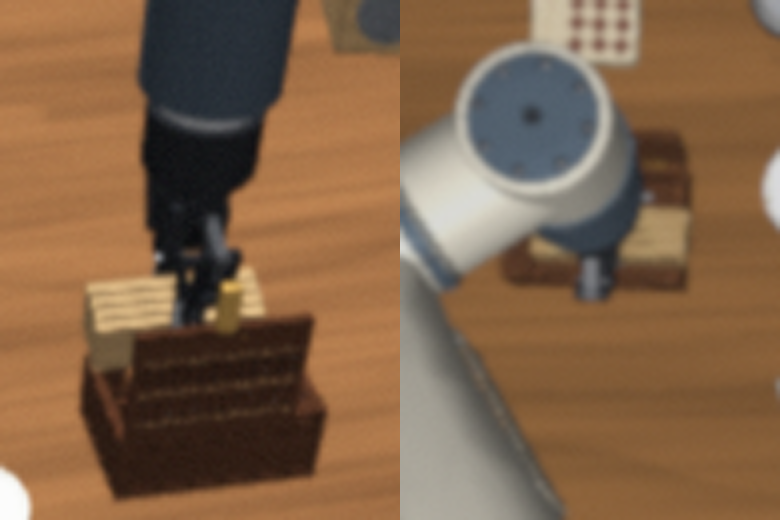

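Run:
```python
from h import *
f=load('top')
a=np.radians(-3.35);c,s=np.cos(a),np.sin(a);R=np.array([[c,-s],[s,c]])
tcp=np.array([566.1,166.3,175.6])
im=crop(f,215,165,48,40,14)
def P(u,v,z): return np.r_[tcp[:2]+R@[u,v],z]
def dr(pts,col):
    q=proj(f,pts); q=((q-[215,165])+.5)*14-.5
    cv2.polylines(im,[np.round(q).astype(int)],True,col,1)
zt=175.6-54.5;zb=zt-38
dr([P(-20,-60,zt),P(20,-60,zt),P(20,60,zt),P(-20,60,zt)],(0,255,0))
dr([P(-20,-60,zb),P(20,-60,zb)],(255,0,0))
C=np.array([584.9,183.6])
B=lambda x,y,z:np.r_[C+R@[x,y],z]
dr([B(-49,-74,0),B(49,-74,0),B(49,74,0),B(-49,74,0)],(0,0,255))
dr([B(-49,-74,55),B(49,-74,55),B(49,74,55),B(-49,74,55)],(255,255,0))
cv2.imwrite('pics/p.png',im)
```

```text
(no output)
```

View pics/p.png

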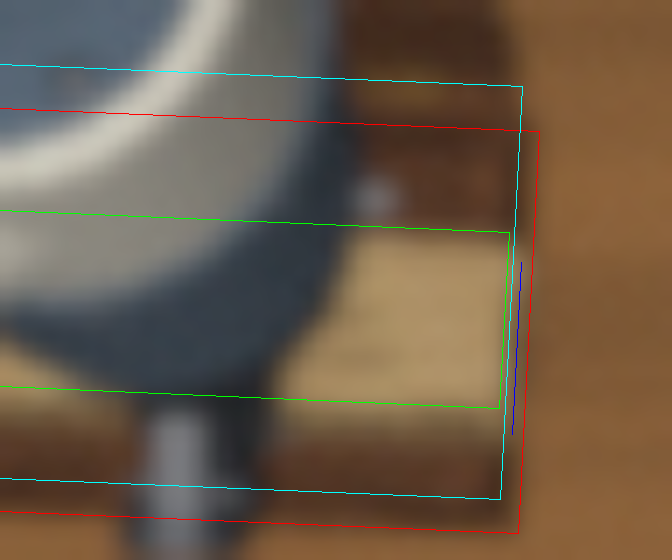

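>>> send_rows --rows '[{"tx":-0.0005,"ty":-0.002,"tz":-0.012,"roll":0,"gripper":0.03},{"tx":-0.001,"ty":-0.002,"tz":-0.022,"roll":0,"gripper":0.03},{"tx":-0.001,"ty":-0.002,"tz":-0.025,"roll":0,"gripper":0.03},{"tx":-0.001,"ty":-0.002,"tz":-0.025,"roll":0,"gripper":0.03}]'

```text
time: 14.4
position: [564.1, 164.5, 149.9]
ee_rot: [-0.686, 0.727, -0.0, -0.0]
force: [-3.5, -0.7, 3.6]
opening: 0.449
```

>>> send_rows --rows '[{"tx":0,"ty":0,"tz":-0.002,"roll":0,"gripper":0.03},{"tx":0,"ty":0,"tz":-0.004,"roll":0,"gripper":0.03},{"tx":0,"ty":0,"tz":-0.004,"roll":0,"gripper":0.03}]'

```text
time: 14.78
position: [565.5, 165.3, 147.6]
ee_rot: [-0.686, 0.727, -0.001, 0.002]
force: [-3.0, 3.4, 10.0]
opening: 0.452
```

Run:
```python
from h import *
g=grab('scene');f=grab('top')
cv2.imwrite('pics/q.png',np.hstack([crop(g,310,170,75,75,5),crop(f,190,150,80,75,5)]))
st()
```

```text
14.875 [565.5 165.3 147.6] [-2.9  1.9  9.9] 0.448 [-0.686  0.727 -0.001  0.002]
```

View pics/q.png

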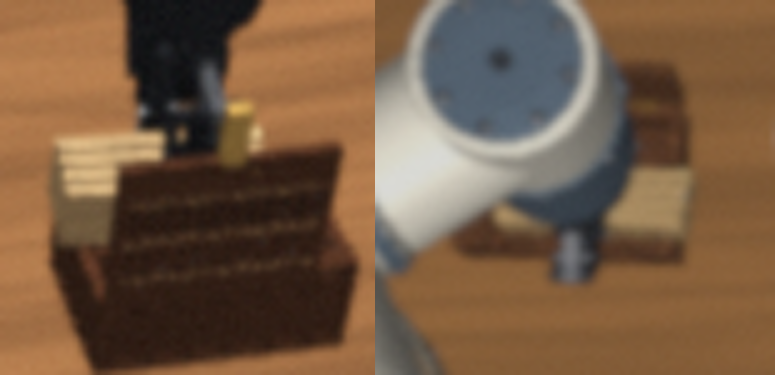

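>>> send_rows --rows '[{"tx":0,"ty":0,"tz":-0.003,"roll":0,"gripper":0.03},{"tx":0,"ty":0,"tz":-0.005,"roll":0,"gripper":0.03},{"tx":0,"ty":0,"tz":-0.006,"roll":0,"gripper":0.03}]'

```text
time: 15.25
position: [566.3, 167.0, 143.3]
ee_rot: [-0.687, 0.727, -0.001, 0.004]
force: [-4.4, 7.4, 17.1]
opening: 0.45
```

>>> send_rows --rows '[{"tx":0,"ty":0,"tz":-0.002,"roll":0,"gripper":0.03},{"tx":0,"ty":0,"tz":-0.004,"roll":0,"gripper":0.03},{"tx":0,"ty":0,"tz":-0.004,"roll":0,"gripper":0.03}]'

```text
time: 15.62
position: [566.8, 168.2, 139.6]
ee_rot: [-0.687, 0.727, -0.001, 0.006]
force: [-5.6, 11.7, 16.6]
opening: 0.454
```

Run:
```python
from h import *
g=grab('scene');f=grab('top')
cv2.imwrite('pics/r.png',np.hstack([crop(g,310,170,75,75,5),crop(f,190,150,80,75,5)]))
st()
```

```text
15.725 [566.8 168.2 139.7] [-4.5 11.5 16.4] 0.451 [-0.687  0.727 -0.001  0.006]
```

View pics/r.png

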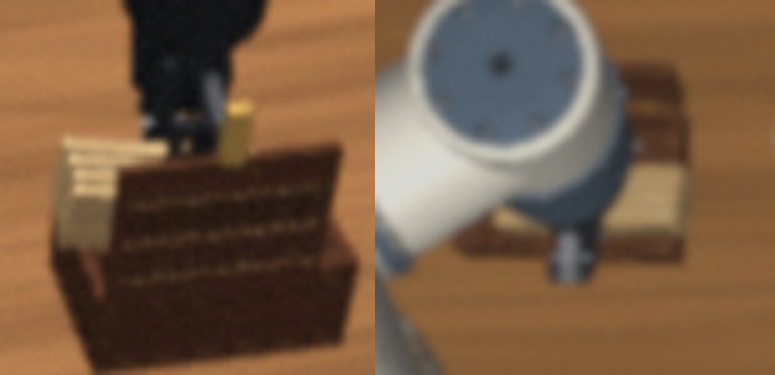

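>>> send_rows --rows '[{"tx":0,"ty":0,"tz":-0.003,"roll":0,"gripper":0.03},{"tx":0,"ty":0,"tz":-0.006,"roll":0,"gripper":0.03},{"tx":0,"ty":0,"tz":-0.006,"roll":0,"gripper":0.03}]'

```text
time: 16.1
position: [567.3, 169.6, 134.3]
ee_rot: [-0.687, 0.727, -0.0, 0.007]
force: [-6.2, 15.6, 18.1]
opening: 0.454
```

>>> send_rows --rows '[{"tx":-0.001,"ty":0,"tz":-0.003,"roll":0,"gripper":0.03},{"tx":-0.001,"ty":0,"tz":-0.005,"roll":0,"gripper":0.03},{"tx":-0.001,"ty":0,"tz":-0.005,"roll":0,"gripper":0.03}]'

```text
time: 16.48
position: [567.1, 170.5, 129.7]
ee_rot: [-0.687, 0.726, -0.001, 0.009]
force: [-5.2, 18.0, 17.7]
opening: 0.451
```

Run:
```python
from h import *
g=grab('scene');f=grab('top')
cv2.imwrite('pics/s.png',np.hstack([crop(g,310,170,75,75,5),crop(f,190,150,80,75,5)]))
st()
```

```text
16.575 [567.1 170.5 129.7] [-6.  18.1 18.5] 0.448 [-0.687  0.726 -0.001  0.009]
```

View pics/s.png

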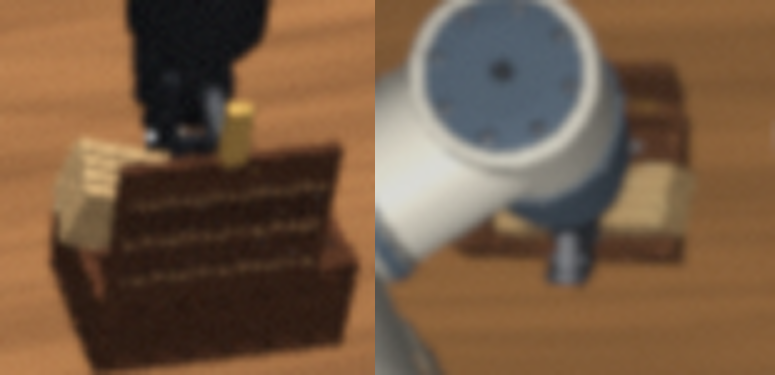

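>>> send_rows --rows '[{"tx":0.0,"ty":0.005,"tz":0,"roll":0,"gripper":0.03},{"tx":0.0,"ty":0.01,"tz":0,"roll":0,"gripper":0.03},{"tx":0.0,"ty":0.01,"tz":0,"roll":0,"gripper":0.03}]'

```text
time: 16.95
position: [566.8, 173.1, 128.9]
ee_rot: [-0.687, 0.727, -0.004, 0.002]
force: [0.8, -7.9, 15.9]
opening: 0.448
```

Run:
```python
from h import *
g=grab('scene');f=grab('top')
cv2.imwrite('pics/t.png',np.hstack([crop(g,310,185,50,60,8),crop(f,195,155,60,60,6)]))
st()
```

```text
Traceback (most recent call last):
ValueError: all the input array dimensions except for the concatenation axis must match exactly, but along dimension 0, the array at index 0 has size 480 and the array at index 1 has size 360
```

Run:
```python
from h import *
g=load('scene');f=load('top')
cv2.imwrite('pics/t.png',np.hstack([crop(g,310,185,50,60,8),crop(f,200,155,50,60,8)]))
st()
```

```text
17.05 [566.8 173.  128.9] [ 0.9 -8.3 16.1] 0.451 [-0.687  0.727 -0.004  0.002]
```

View pics/t.png

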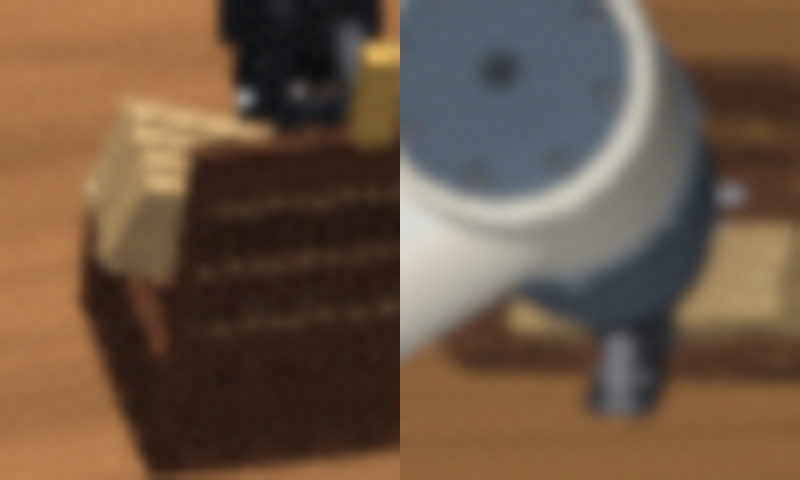

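>>> send_rows --rows '[{"tx":0.0,"ty":0.004,"tz":0,"roll":0,"gripper":0.03},{"tx":0.0,"ty":0.007,"tz":0,"roll":0,"gripper":0.03},{"tx":0.0,"ty":0.007,"tz":0,"roll":0,"gripper":0.03}]'

```text
time: 17.42
position: [566.8, 174.3, 128.9]
ee_rot: [-0.687, 0.727, -0.007, -0.002]
force: [4.6, -28.6, 17.7]
opening: 0.455
```

Run:
```python
from h import *
f=grab('top');g=grab('scene');st()
cv2.imwrite('pics/u.png',crop(f,200,180,40,30,18))
a=np.radians(-3.35);c,s=np.cos(a),np.sin(a);R=np.array([[c,-s],[s,c]]);C=np.array([584.9,183.6])
for z in(45,55,63,70):
    P=onz(f,[(213.1,194.4),(213.1,197)],z); print(z,np.round((P[:,:2]-C)@R,1).tolist())
```

```text
17.525 [566.8 174.3 128.9] [  4.9 -28.7  17.7] 0.447 [-0.687  0.727 -0.007 -0.002]
45 [[-33.6, 49.9], [-42.2, 49.3]]
55 [[-35.1, 48.3], [-43.6, 47.8]]
63 [[-36.3, 47.1], [-44.8, 46.5]]
70 [[-37.3, 46.0], [-45.8, 45.5]]
```

View pics/u.png

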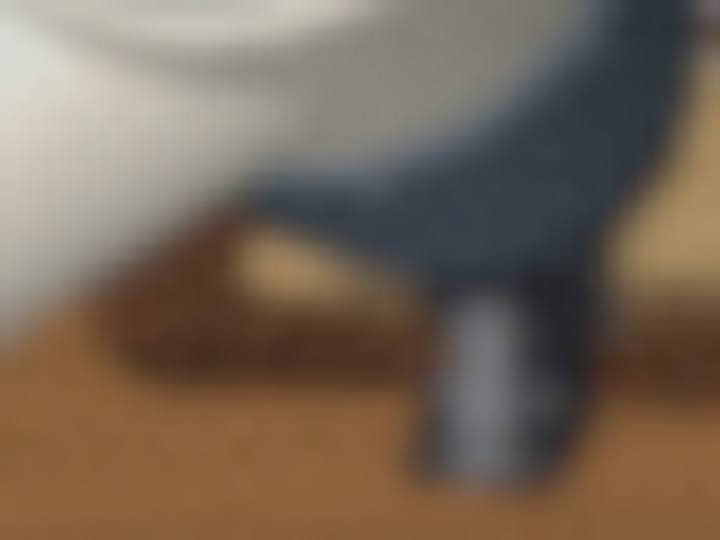

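Run:
```python
from h import *
g=load('scene')
cv2.imwrite('pics/v.png',crop(g,315,190,40,40,18))
```

```text
(no output)
```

View pics/v.png

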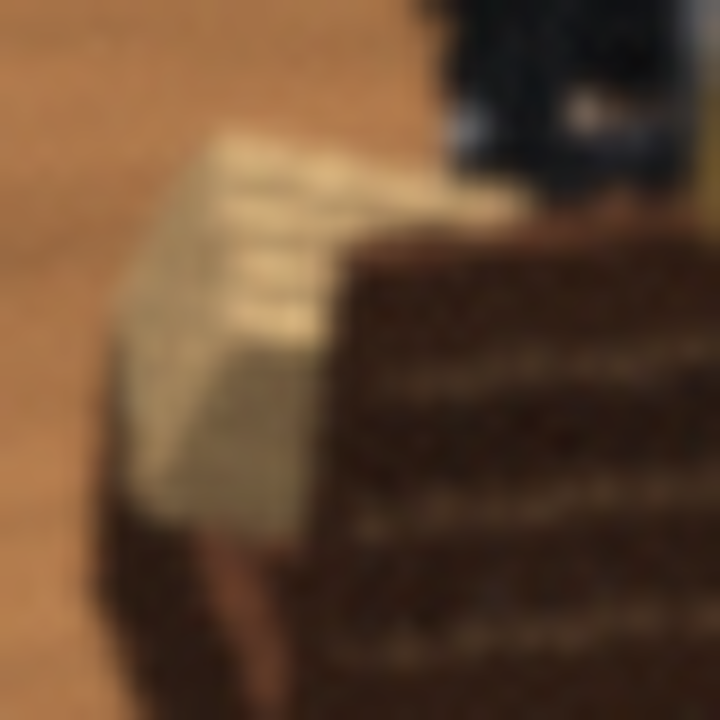

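Run:
```python
from h import *
g=load('scene')
a=np.radians(-3.35);c,s=np.cos(a),np.sin(a);R=np.array([[c,-s],[s,c]]);C=np.array([584.9,183.6])
def on(p,bx):
    uv=[(315+(p[0]+.5)/18-.5,190+(p[1]+.5)/18-.5)]; o,d=ray(g,uv)
    ob=np.r_[(o[:2]-C)@R,o[2]]; db=np.r_[d[0,:2]@R,d[0,2]]
    return np.round((ob+db*(bx-ob[0])/db[0])[1:],1)
for xc in(-19,-17):
    print(xc,'A',on((205,130),xc-20),'E',on((120,325),xc-20),'B',on((228,335),xc+20),'D',on((155,520),xc+20))
```

```text
-19 A [-61.9 101. ] E [-72.7  62.9] B [-68.5  92.9] D [-77.1  56.7]
-17 A [-62.6 102.6] E [-73.3  64.6] B [-69.2  94.7] D [-77.7  58.5]
```

>>> send_rows --rows '[{"tx":0.0,"ty":-0.005,"tz":0,"roll":0,"gripper":0.03},{"tx":0.0,"ty":-0.012,"tz":0,"roll":0,"gripper":0.03},{"tx":-0.001,"ty":-0.016,"tz":-0.003,"roll":0,"gripper":0.03},{"tx":-0.001,"ty":-0.016,"tz":-0.006,"roll":0,"gripper":0.03}]'

```text
time: 18.02
position: [566.9, 171.6, 124.4]
ee_rot: [-0.687, 0.726, -0.001, 0.01]
force: [-4.4, 18.6, 16.8]
opening: 0.452
```

>>> send_rows --rows '[{"tx":0.0,"ty":0,"tz":-0.003,"roll":0,"gripper":0.03},{"tx":0.0,"ty":0,"tz":-0.005,"roll":0,"gripper":0.03},{"tx":0.0,"ty":0,"tz":-0.005,"roll":0,"gripper":0.03}]'

```text
time: 18.4
position: [566.9, 172.0, 121.6]
ee_rot: [-0.688, 0.726, -0.001, 0.01]
force: [-10.4, 18.5, 32.5]
opening: 0.448
```

Run:
```python
from h import *
g=grab('scene');f=grab('top')
cv2.imwrite('pics/w.png',np.hstack([crop(g,315,190,40,40,10),crop(f,205,165,40,40,10)]))
st()
```

```text
18.5 [566.9 172.1 121.6] [-10.   17.5  33.1] 0.449 [-0.688  0.726 -0.001  0.01 ]
```

View pics/w.png

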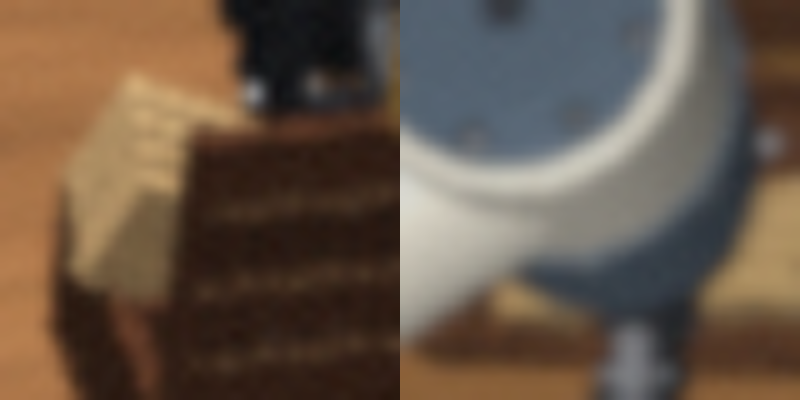

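>>> send_rows --rows '[{"tx":0.0,"ty":0.002,"tz":0.005,"roll":0,"gripper":0.03},{"tx":0.0,"ty":0.006,"tz":0.007,"roll":0,"gripper":0.03},{"tx":0.0,"ty":0.01,"tz":0.008,"roll":0,"gripper":0.03},{"tx":0.0,"ty":0.01,"tz":0.008,"roll":0,"gripper":0.03}]'

```text
time: 19.0
position: [564.1, 175.2, 122.1]
ee_rot: [-0.686, 0.727, -0.001, 0.001]
force: [4.6, -0.8, 5.2]
opening: 0.453
```

>>> send_rows --rows '[{"tx":0.001,"ty":0.003,"tz":0,"roll":0,"gripper":0.03},{"tx":0.001,"ty":0.006,"tz":0,"roll":0,"gripper":0.03},{"tx":0.001,"ty":0.006,"tz":0,"roll":0,"gripper":0.03}]'

```text
time: 19.38
position: [564.5, 180.2, 122.0]
ee_rot: [-0.686, 0.728, -0.001, -0.0]
force: [2.5, -4.2, 7.2]
opening: 0.447
```

>>> send_rows --rows '[{"tx":0.001,"ty":0.003,"tz":0,"roll":0,"gripper":0.03},{"tx":0.001,"ty":0.006,"tz":0,"roll":0,"gripper":0.03},{"tx":0.001,"ty":0.006,"tz":0,"roll":0,"gripper":0.03}]'

```text
time: 19.75
position: [565.0, 186.1, 121.9]
ee_rot: [-0.686, 0.728, -0.001, -0.001]
force: [0.8, -3.5, 8.4]
opening: 0.451
```

Run:
```python
from h import *
g=grab('scene');f=grab('top')
cv2.imwrite('pics/x.png',np.hstack([crop(g,315,190,40,40,10),crop(f,205,165,40,40,10)]))
st()
```

```text
19.85 [565.  186.1 121.9] [ 0.9 -3.5  8.7] 0.45 [-0.686  0.728 -0.001 -0.001]
```

View pics/x.png

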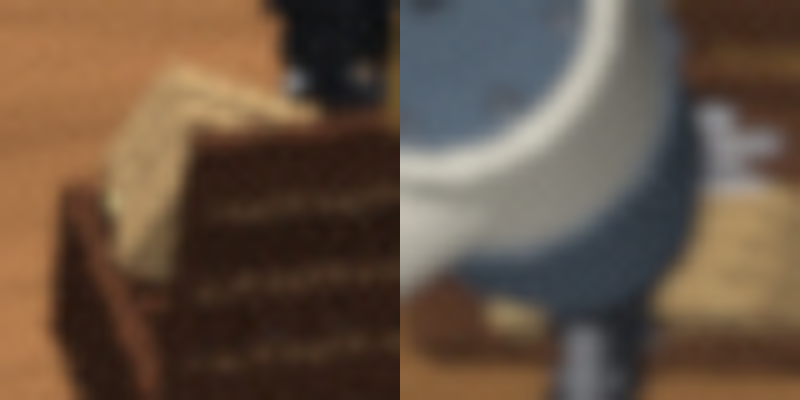

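>>> send_rows --rows '[{"tx":0.0005,"ty":0.002,"tz":0,"roll":0,"gripper":0.03},{"tx":0.0005,"ty":0.002,"tz":-0.003,"roll":0,"gripper":0.03},{"tx":0.0005,"ty":0.002,"tz":-0.006,"roll":0,"gripper":0.03},{"tx":0.0005,"ty":0.002,"tz":-0.008,"roll":0,"gripper":0.03},{"tx":0.0005,"ty":0.002,"tz":-0.008,"roll":0,"gripper":0.03}]'

```text
time: 20.48
position: [565.4, 185.8, 119.0]
ee_rot: [-0.687, 0.727, -0.003, -0.001]
force: [-12.0, -13.5, 39.0]
opening: 0.448
```

Run:
```python
from h import *
g=grab('scene');f=grab('top')
cv2.imwrite('pics/y.png',np.hstack([crop(g,315,190,40,40,10),crop(f,205,165,40,40,10)]))
st()
```

```text
20.575 [565.4 185.8 119. ] [-11.7 -13.7  39.6] 0.448 [-0.687  0.727 -0.003 -0.001]
```

View pics/y.png

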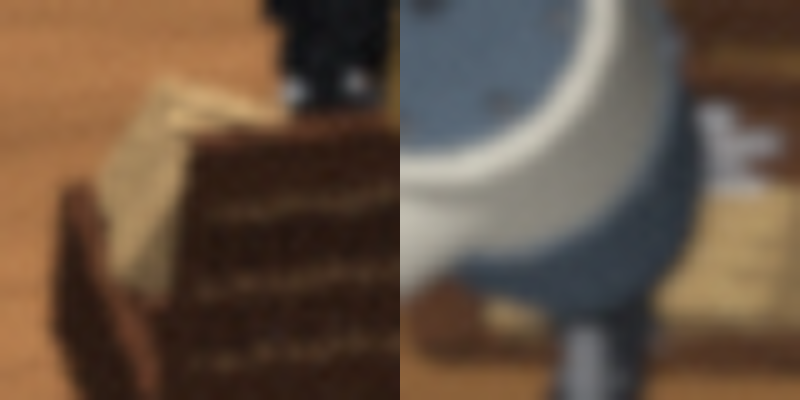

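Run:
```python
from h import *
g=load('scene');cv2.imwrite('pics/z.png',crop(g,315,190,36,36,20))
```

```text
(no output)
```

View pics/z.png

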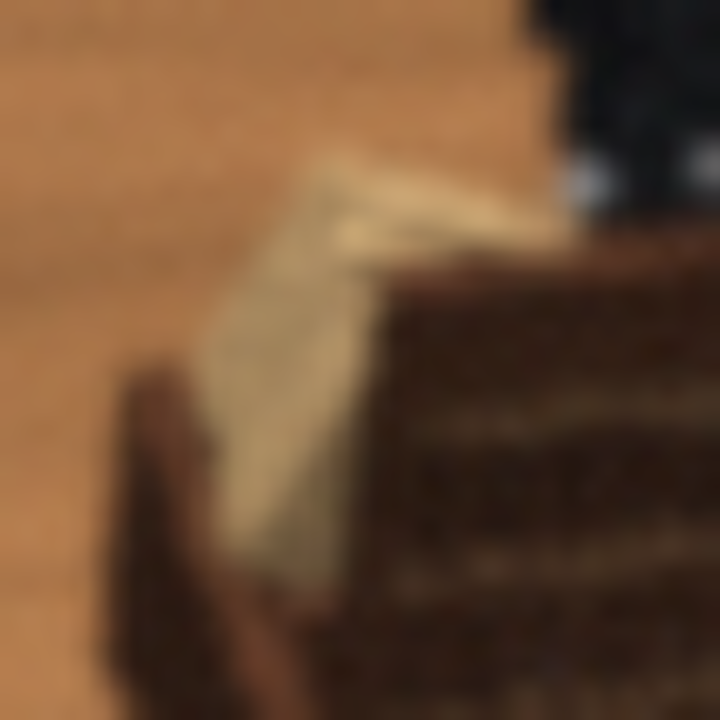

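Run:
```python
from h import *
g=load('scene')
a=np.radians(-3.35);c,s=np.cos(a),np.sin(a);R=np.array([[c,-s],[s,c]]);C=np.array([584.9,183.6])
def on(p,bx):
    uv=[(315+(p[0]+.5)/20-.5,190+(p[1]+.5)/20-.5)]; o,d=ray(g,uv)
    ob=np.r_[(o[:2]-C)@R,o[2]]; db=np.r_[d[0,:2]@R,d[0,2]]
    return np.round((ob+db*(bx-ob[0])/db[0])[1:],1)
xc=-19.5
print('A',on((318,160),xc-20),'E',on((195,350),xc-20),'D',on((230,560),xc+20))
q=proj(g,[np.r_[C+R@[x,y],55] for x,y in((-49,-74),(-41,-66),(3,-66),(3,-74),(41,-66))]); print(np.round((q-[315,190]+.5)*20))
```

```text
A [-48.2  96.1] E [-63.4  63.3] D [-68.7  58.4]
[[103. 361.]
 [171. 390.]
 [252. 588.]
 [197. 594.]
 [326. 769.]]
```

>>> send_rows --rows '[{"tx":0,"ty":0,"tz":0.006,"roll":0,"gripper":0.03},{"tx":0,"ty":0.001,"tz":0.01,"roll":0,"gripper":0.03},{"tx":0,"ty":0.0025,"tz":0.01,"roll":0,"gripper":0.03},{"tx":0,"ty":0.0025,"tz":0.01,"roll":0,"gripper":0.03}]'

```text
time: 21.08
position: [565.2, 188.5, 121.3]
ee_rot: [-0.686, 0.728, -0.002, -0.003]
force: [7.8, -11.7, -3.7]
opening: 0.449
```

>>> send_rows --rows '[{"tx":0,"ty":0,"tz":-0.004,"roll":0,"gripper":0.03},{"tx":0,"ty":0,"tz":-0.007,"roll":0,"gripper":0.03},{"tx":0,"ty":0,"tz":-0.01,"roll":0,"gripper":0.03}]'

```text
time: 21.45
position: [565.5, 187.7, 118.9]
ee_rot: [-0.687, 0.727, -0.003, -0.002]
force: [-15.8, -18.7, 50.7]
opening: 0.448
```

Run:
```python
from h import *
g=grab('scene');st();cv2.imwrite('pics/aa.png',crop(g,315,190,36,36,20))
```

```text
21.5 [565.3 187.7 118.9] [-12.8 -17.4  41.7] 0.449 [-0.687  0.727 -0.003 -0.002]
```

View pics/aa.png

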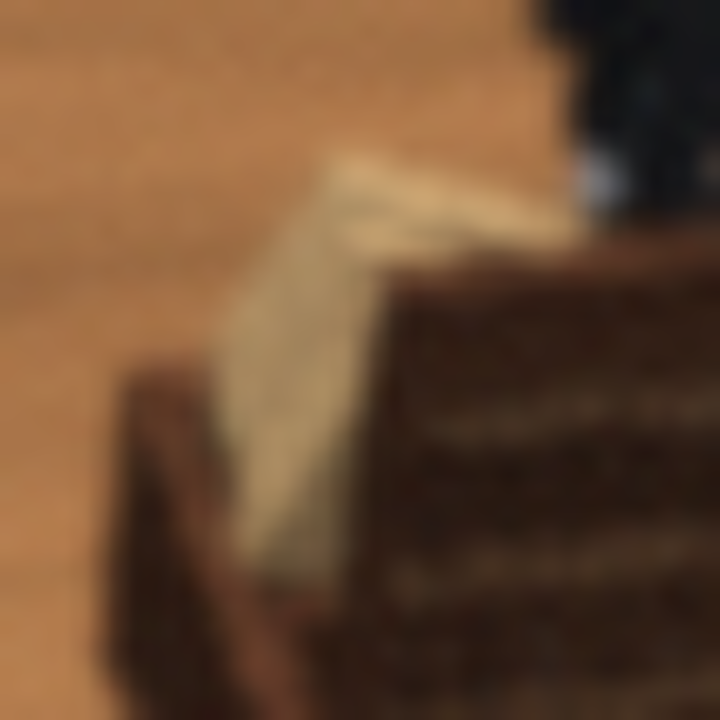

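Run:
```python
from h import *
g=load('scene')
a=np.radians(-5); n=np.array([np.cos(a),np.sin(a),0]); v=np.array([-np.sin(a),np.cos(a),0])
tcp=np.array([518.3,-239.2,243.4])
for nm,p,u in(('nearL',(80,170),-20),('nearR',(652,122),-20),('farL',(68,318),20),('farR',(655,280),20)):
    uv=[(160+(p[0]+.5)/12-.5,165+(p[1]+.5)/12-.5)]
    o,d=ray(g,uv); k=(tcp@n+u-o@n)/(d[0]@n); P=o+d[0]*k; print(nm,'along',round((P-tcp)@v,1),'dz',round(P[2]-tcp[2],1))
```

```text
nearL along -58.9 dz -49.5
nearR along 61.2 dz -48.0
farL along -60.1 dz -58.7
farR along 59.7 dz -60.7
```

>>> send_rows --rows '[{"tx":0,"ty":0,"tz":0.005,"roll":0,"gripper":0.03},{"tx":0,"ty":0.002,"tz":0.008,"roll":0,"gripper":0.03},{"tx":0,"ty":0.003,"tz":0.008,"roll":0,"gripper":0.03}]'

```text
time: 21.88
position: [565.2, 190.1, 120.2]
ee_rot: [-0.686, 0.728, -0.003, -0.004]
force: [7.4, -17.3, 0.9]
opening: 0.449
```

>>> send_rows --rows '[{"tx":0,"ty":0,"tz":0,"roll":0,"gripper":0.046},{"tx":0,"ty":0,"tz":0,"roll":0,"gripper":0.046},{"tx":0,"ty":0,"tz":0,"roll":0,"gripper":0.046}]'

```text
time: 22.25
position: [564.6, 195.3, 120.8]
ee_rot: [-0.686, 0.727, 0.0, -0.0]
force: [0.0, 0.5, -0.8]
opening: 0.54
```

Run:
```python
from h import *
g=grab('scene');st();cv2.imwrite('pics/ab.png',crop(g,315,190,36,36,20))
```

```text
22.3 [564.7 195.3 121. ] [ 0.  -0.4  0.1] 0.539 [-0.686  0.727  0.    -0.   ]
```

View pics/ab.png

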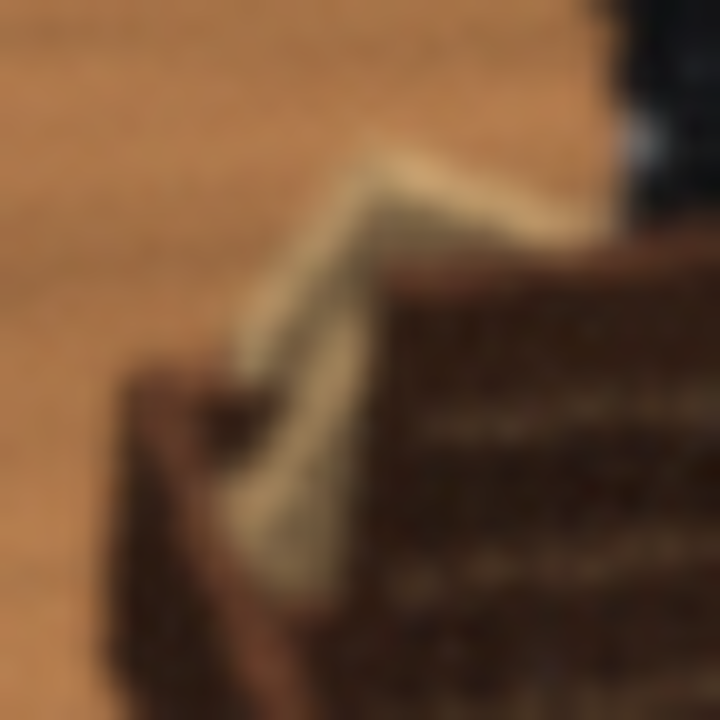

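Run:
```python
from h import *
f=grab('top');st();cv2.imwrite('pics/ac.png',crop(f,205,165,50,42,15))
```

```text
22.35 [564.8 195.4 121.2] [-0.3  0.1  0.2] 0.531 [-0.686  0.727  0.    -0.   ]
```

View pics/ac.png

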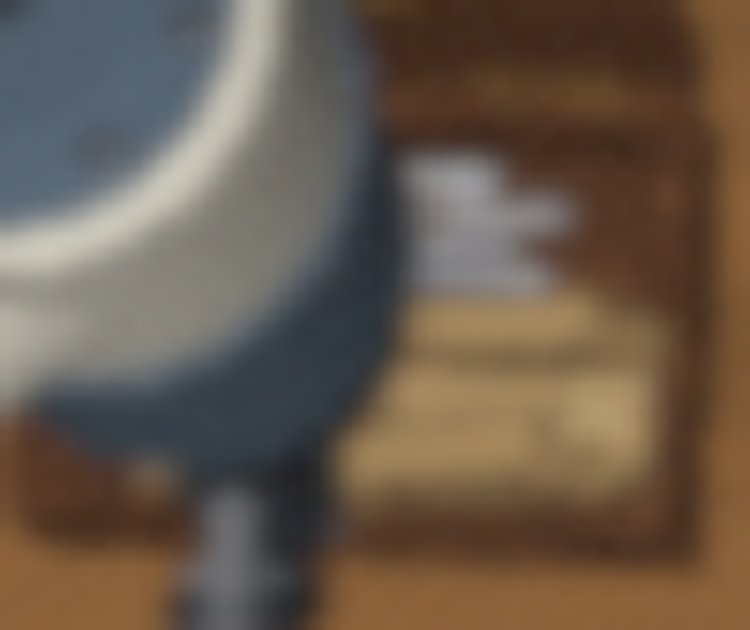

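>>> send_rows --rows '[{"tx":0,"ty":-0.002,"tz":0,"roll":0,"gripper":0.056},{"tx":0,"ty":-0.002,"tz":0,"roll":0,"gripper":0.056},{"tx":0,"ty":-0.002,"tz":0.03,"roll":0,"gripper":0.056},{"tx":0,"ty":-0.002,"tz":0.07,"roll":0,"gripper":0.056},{"tx":0,"ty":-0.03,"tz":0.1,"roll":0,"gripper":0.03},{"tx":0,"ty":-0.08,"tz":0.1,"roll":0,"gripper":0.01},{"tx":0,"ty":-0.13,"tz":0.1,"roll":0,"gripper":0.01},{"tx":0,"ty":-0.16,"tz":0.1,"roll":0,"gripper":0.01}]'

```text
time: 23.35
position: [564.7, 33.1, 221.7]
ee_rot: [-0.686, 0.728, -0.0, 0.0]
force: [0.8, 0.3, 0.4]
opening: 0.115
```

Run:
```python
from h import *
g=grab('scene');f=grab('top');st();cv2.imwrite('pics/ad.png',np.hstack([crop(g,315,180,48,60,8),crop(f,205,155,50,60,8)]))
```

```text
23.45 [564.7  32.5 221.7] [-0.5 -0.1  0.5] 0.118 [-0.685  0.729 -0.    -0.   ]
```

View pics/ad.png

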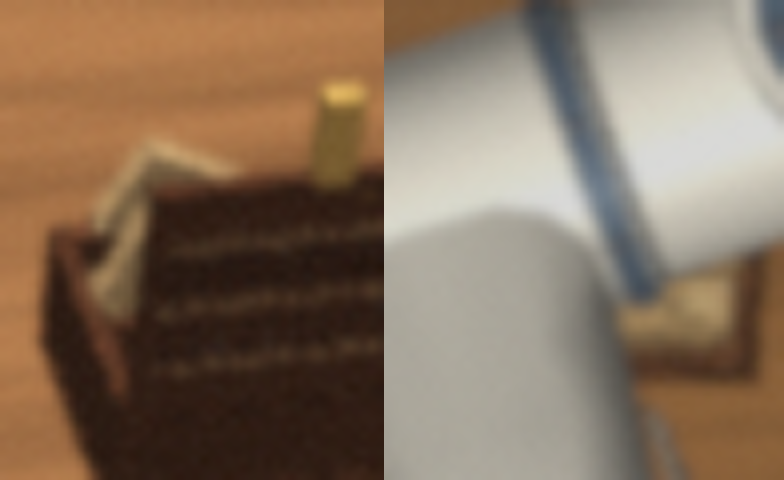

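>>> send_rows --rows '[{"tx":-0.0046,"ty":0.03,"tz":-0.03,"roll":0,"gripper":0.012},{"tx":-0.0046,"ty":0.0524,"tz":-0.06,"roll":0,"gripper":0.012},{"tx":-0.0046,"ty":0.0524,"tz":-0.087,"roll":0,"gripper":0.012},{"tx":-0.0046,"ty":0.0524,"tz":-0.087,"roll":0,"gripper":0.012}]'

```text
time: 23.95
position: [559.1, 87.9, 132.4]
ee_rot: [-0.686, 0.727, 0.001, -0.002]
force: [-0.2, -0.4, 0.5]
opening: 0.142
```

Run:
```python
from h import *
g=grab('scene');f=grab('top');st();cv2.imwrite('pics/ae.png',np.hstack([crop(g,305,170,58,70,7),crop(f,205,155,65,70,7)]))
```

```text
24.05 [560.9  87.8 135.3] [ 0.4 -0.2  0.8] 0.143 [-0.686  0.727 -0.     0.   ]
```

View pics/ae.png

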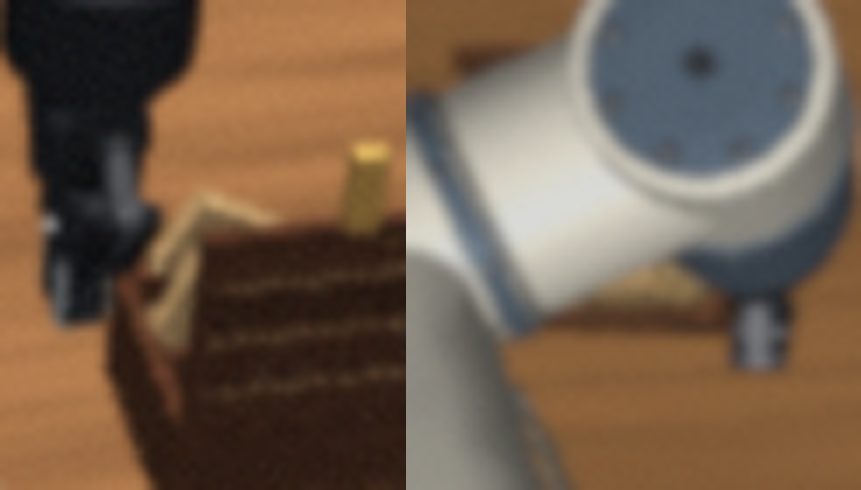

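>>> send_rows --rows '[{"tx":0.0005,"ty":0.008,"tz":-0.001,"roll":0,"gripper":0.012},{"tx":0.001,"ty":0.014,"tz":-0.001,"roll":0,"gripper":0.012},{"tx":0.001,"ty":0.018,"tz":-0.001,"roll":0,"gripper":0.012},{"tx":0.001,"ty":0.018,"tz":-0.001,"roll":0,"gripper":0.012}]'

```text
time: 24.55
position: [561.4, 105.8, 133.6]
ee_rot: [-0.686, 0.727, -0.0, 0.0]
force: [-0.4, -0.8, 0.1]
opening: 0.142
```

>>> send_rows --rows '[{"tx":0.0005,"ty":0.003,"tz":0,"roll":0,"gripper":0.012},{"tx":0.0005,"ty":0.005,"tz":0,"roll":0,"gripper":0.012},{"tx":0.0005,"ty":0.005,"tz":0,"roll":0,"gripper":0.012}]'

```text
time: 24.92
position: [561.9, 110.5, 133.3]
ee_rot: [-0.686, 0.727, 0.0, -0.0]
force: [0.9, -0.4, -0.1]
opening: 0.138
```

Run:
```python
from h import *
g=grab('scene');f=grab('top');st();cv2.imwrite('pics/af.png',np.hstack([crop(g,305,170,58,70,7),crop(f,205,155,65,70,7)]))
```

```text
25.025 [561.9 110.4 133.4] [ 0.1 -0.6  0.4] 0.144 [-0.686  0.727  0.    -0.   ]
```

View pics/af.png

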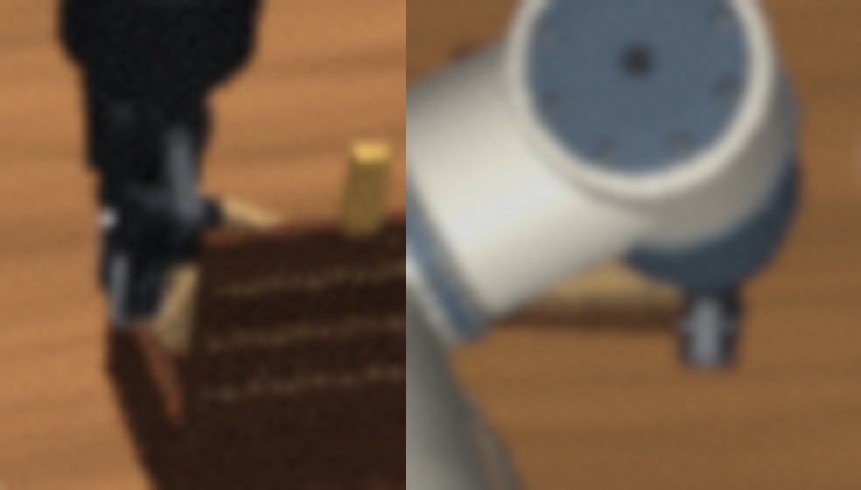

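>>> send_rows --rows '[{"tx":0,"ty":0.003,"tz":0,"roll":0,"gripper":0.012},{"tx":0,"ty":0.003,"tz":0,"roll":0,"gripper":0.012}]'

```text
time: 25.28
position: [561.9, 113.7, 133.4]
ee_rot: [-0.686, 0.727, -0.0, 0.0]
force: [0.2, 0.4, 0.1]
opening: 0.137
```

>>> send_rows --rows '[{"tx":0,"ty":-0.01,"tz":0.01,"roll":0,"gripper":0.012},{"tx":0,"ty":-0.01,"tz":0.06,"roll":0,"gripper":0.012},{"tx":0,"ty":-0.01,"tz":0.08,"roll":0,"gripper":0.012}]'

```text
time: 25.65
position: [563.0, 102.9, 217.3]
ee_rot: [-0.686, 0.728, -0.001, 0.002]
force: [0.2, -0.6, 0.4]
opening: 0.14
```

>>> send_rows --rows '[{"tx":0.001,"ty":0.03,"tz":0,"roll":0,"gripper":0.012},{"tx":0.0015,"ty":0.051,"tz":-0.02,"roll":0,"gripper":0.012},{"tx":0.0015,"ty":0.051,"tz":-0.044,"roll":0,"gripper":0.012},{"tx":0.0015,"ty":0.051,"tz":-0.044,"roll":0,"gripper":0.012}]'

```text
time: 26.15
position: [563.1, 153.9, 169.0]
ee_rot: [-0.686, 0.727, 0.0, -0.001]
force: [0.1, -0.3, 1.0]
opening: 0.142
```

>>> send_rows --rows '[{"tx":0,"ty":0,"tz":-0.004,"roll":0,"gripper":0.012},{"tx":0,"ty":0,"tz":-0.008,"roll":0,"gripper":0.012},{"tx":0,"ty":0,"tz":-0.012,"roll":0,"gripper":0.012}]'

```text
time: 26.52
position: [563.4, 154.3, 157.5]
ee_rot: [-0.686, 0.728, 0.0, 0.0]
force: [-0.4, 0.2, -0.1]
opening: 0.133
```

Run:
```python
from h import *
g=grab('scene');f=grab('top');st();cv2.imwrite('pics/ag.png',np.hstack([crop(g,305,170,58,70,7),crop(f,205,155,65,70,7)]))
```

```text
26.625 [563.1 154.3 156.9] [ 0.3 -0.7  0.4] 0.141 [-0.686  0.728  0.    -0.   ]
```

View pics/ag.png

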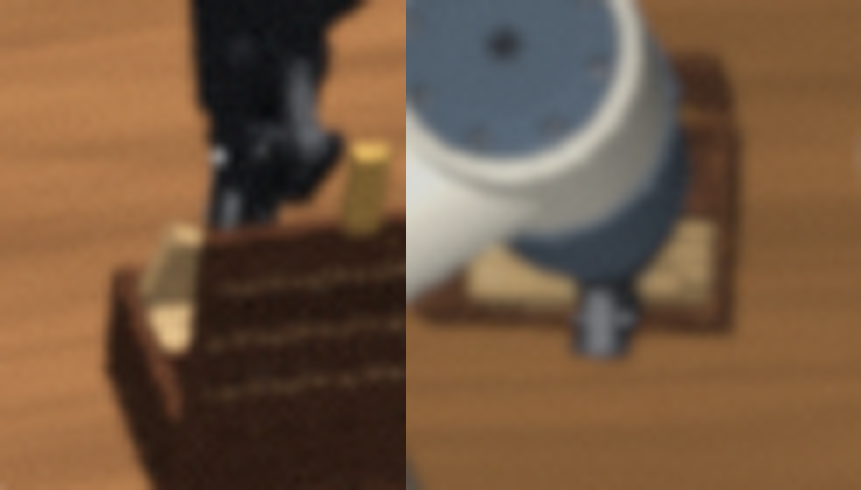

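>>> send_rows --rows '[{"tx":0,"ty":0,"tz":-0.006,"roll":0,"gripper":0.012},{"tx":0,"ty":0,"tz":-0.012,"roll":0,"gripper":0.012},{"tx":0,"ty":0,"tz":-0.018,"roll":0,"gripper":0.012}]'

```text
time: 27.0
position: [563.3, 154.4, 138.8]
ee_rot: [-0.686, 0.727, 0.0, -0.0]
force: [0.3, -0.5, 0.4]
opening: 0.141
```

>>> send_rows --rows '[{"tx":0,"ty":0,"tz":-0.005,"roll":0,"gripper":0.012},{"tx":0,"ty":0,"tz":-0.01,"roll":0,"gripper":0.012},{"tx":0,"ty":0,"tz":-0.013,"roll":0,"gripper":0.012}]'

```text
time: 27.38
position: [563.3, 154.4, 126.0]
ee_rot: [-0.686, 0.727, 0.0, -0.0]
force: [0.1, -1.1, -0.5]
opening: 0.143
```

Run:
```python
from h import *
g=grab('scene');f=grab('top');st();cv2.imwrite('pics/ah.png',np.hstack([crop(g,305,170,58,70,7),crop(f,205,155,65,70,7)]))
```

```text
27.475 [563.2 154.4 126. ] [-0.4  0.3 -0.1] 0.142 [-0.686  0.728  0.    -0.   ]
```

View pics/ah.png

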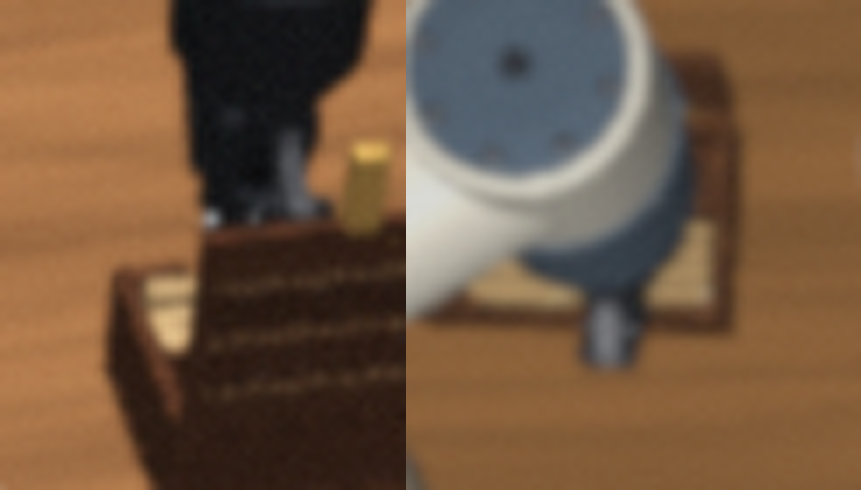

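>>> send_rows --rows '[{"tx":0,"ty":0,"tz":-0.004,"roll":0,"gripper":0.012},{"tx":0,"ty":0,"tz":-0.007,"roll":0,"gripper":0.012},{"tx":0,"ty":0,"tz":-0.009,"roll":0,"gripper":0.012},{"tx":0,"ty":0,"tz":-0.009,"roll":0,"gripper":0.012}]'

```text
time: 27.98
position: [564.3, 154.5, 119.1]
ee_rot: [-0.686, 0.727, -0.001, 0.001]
force: [-1.2, -1.1, 8.8]
opening: 0.14
```

Run:
```python
import numpy as np
a=np.radians(-3.35);c,s=np.cos(a),np.sin(a);R=np.array([[c,-s],[s,c]]);C=np.array([584.9,183.6])
def W(x,y,z): return np.round(np.r_[C+R@[x,y],z],1)
print('hover',W(100,-35,290),W(100,-35,205))
p0=W(100,-35,205)
for th in[1.65,1.55,1.45,1.35,1.25,1.15,1.05,.95,.85,.75,.65,.55,.45,.35,.25,.15,.08,.03]:
    ex=-80*np.cos(th)+8*np.sin(th);ez=80*np.sin(th)+8*np.cos(th)
    w=W(49+ex+14.5,-35,55+ez+73); print(th,w,np.round((w-p0)/1000,4).tolist())
```

```text
hover [682.7 142.8 290. ] [682.7 142.8 205. ]
1.65 [660.5 144.1 207.1] [-0.0222, 0.0013, 0.0021]
1.55 [652.6 144.6 208.1] [-0.0301, 0.0018, 0.0031]
1.45 [644.6 145.  208.4] [-0.0381, 0.0022, 0.0034]
1.35 [636.5 145.5 207.8] [-0.0462, 0.0027, 0.0028]
1.25 [628.6 146.  206.4] [-0.0541, 0.0032, 0.0014]
1.15 [620.9 146.4 204.3] [-0.0618, 0.0036, -0.0007]
1.05 [613.4 146.9 201.4] [-0.0693, 0.0041, -0.0036]
0.95 [606.3 147.3 197.7] [-0.0764, 0.0045, -0.0073]
0.85 [599.5 147.7 193.4] [-0.0832, 0.0049, -0.0116]
0.75 [593.3 148.1 188.4] [-0.0894, 0.0053, -0.0166]
0.65 [587.5 148.4 182.8] [-0.0952, 0.0056, -0.0222]
0.55 [582.3 148.7 176.6] [-0.1004, 0.0059, -0.0284]
0.45 [577.8 149.  170. ] [-0.1049, 0.0062, -0.035]
0.35 [574.  149.2 162.9] [-0.1087, 0.0064, -0.0421]
0.25 [570.8 149.4 155.5] [-0.1119, 0.0066, -0.0495]
0.15 [568.5 149.5 147.9] [-0.1142, 0.0067, -0.0571]
0.08 [567.3 149.6 142.4] [-0.1154, 0.0068, -0.0626]
0.03 [566.7 149.6 138.4] [-0.116, 0.0068, -0.0666]
```

>>> send_rows --rows '[{"tx":0,"ty":0,"tz":0.04,"roll":0,"gripper":0.012},{"tx":0,"ty":0,"tz":0.1,"roll":0,"gripper":0.0},{"tx":0,"ty":0,"tz":0.16,"roll":0,"gripper":0.0},{"tx":0.02,"ty":-0.05,"tz":0.174,"roll":0,"gripper":0.0},{"tx":0.04,"ty":-0.11,"tz":0.174,"roll":0,"gripper":0.0},{"tx":0.04,"ty":-0.17,"tz":0.174,"roll":0,"gripper":0.0},{"tx":0.04,"ty":-0.23,"tz":0.174,"roll":0,"gripper":0.0},{"tx":0.04,"ty":-0.29,"tz":0.174,"roll":0,"gripper":0.0},{"tx":0.04,"ty":-0.35,"tz":0.174,"roll":0,"gripper":0.0},{"tx":0.04,"ty":-0.35,"tz":0.174,"roll":0,"gripper":0.0}]'

```text
time: 29.22
position: [602.7, -199.6, 290.6]
ee_rot: [-0.684, 0.729, 0.0, -0.001]
force: [0.1, -0.1, -0.7]
opening: 0.003
```

Run:
```python
from h import *
g=grab('scene');f=grab('top');st();cv2.imwrite('pics/ai.png',np.hstack([crop(g,310,180,55,70,8),crop(f,200,155,60,70,8)])[:560])
```

```text
29.325 [ 603.2 -196.2  290.9] [0.7 0.9 0.6] 0.002 [-0.686  0.728  0.    -0.   ]
```

View pics/ai.png

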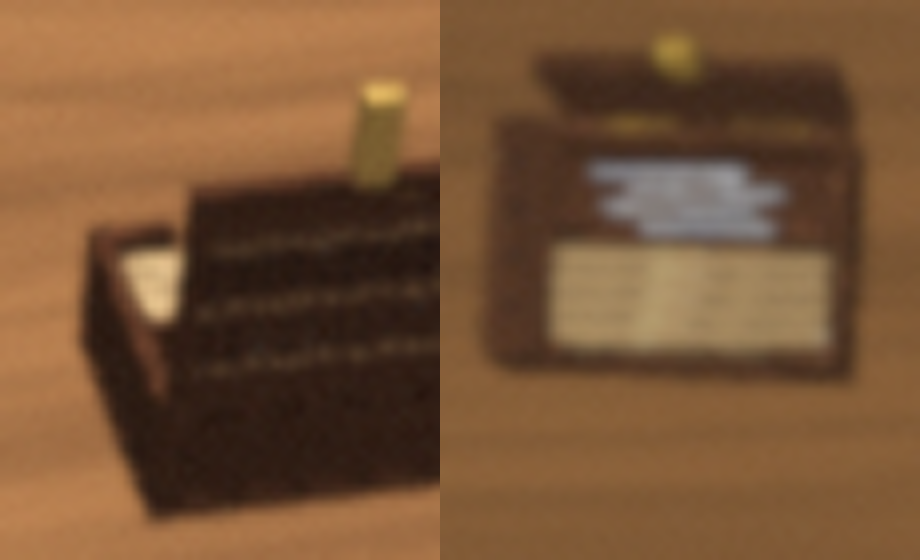

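Run:
```python
from h import *
f=load('top')
a=np.radians(-3.35);c,s=np.cos(a),np.sin(a);R=np.array([[c,-s],[s,c]]);C=np.array([584.9,183.6])
P=onz(f,[(200+(x-440+.5)/8-.5,155+(y+.5)/8-.5) for x,y in((833,255),(830,345),(548,245),(545,345))],46)
print(np.round((P[:,:2]-C)@R,1))
```

```text
[[ -2.3 -65.7]
 [-39.7 -66.4]
 [ -3.1  51.8]
 [-44.6  50.4]]
```

>>> send_rows --rows '[{"tx":0.01,"ty":0.05,"tz":0,"roll":0,"gripper":0.0},{"tx":0.025,"ty":0.11,"tz":0,"roll":0,"gripper":0.0},{"tx":0.04,"ty":0.17,"tz":0,"roll":0,"gripper":0.0},{"tx":0.055,"ty":0.23,"tz":0,"roll":0,"gripper":0.0},{"tx":0.07,"ty":0.29,"tz":0,"roll":0,"gripper":0.0},{"tx":0.0797,"ty":0.339,"tz":0,"roll":0,"gripper":0.0},{"tx":0.0797,"ty":0.339,"tz":-0.03,"roll":0,"gripper":0.0},{"tx":0.0797,"ty":0.339,"tz":-0.06,"roll":0,"gripper":0.0},{"tx":0.0797,"ty":0.339,"tz":-0.085,"roll":0,"gripper":0.0},{"tx":0.0797,"ty":0.339,"tz":-0.085,"roll":0,"gripper":0.0},{"tx":0.0797,"ty":0.339,"tz":-0.085,"roll":0,"gripper":0.0}]'

```text
time: 30.7
position: [683.3, 144.3, 208.0]
ee_rot: [-0.687, 0.727, -0.001, 0.001]
force: [0.0, 0.1, 0.4]
opening: -0.0
```

Run:
```python
from h import *
g=grab('scene');st();cv2.imwrite('pics/aj.png',crop(g,290,110,100,140,5)[:560])
```

```text
30.75 [683.6 144.2 208.3] [ 0.5 -0.1  1. ] 0.002 [-0.686  0.727 -0.001  0.001]
```

View pics/aj.png

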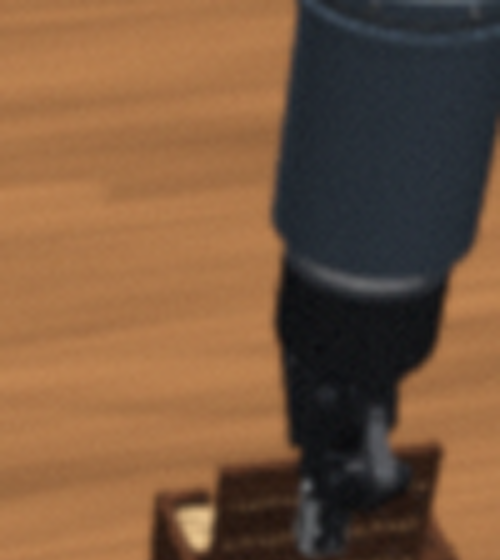

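>>> send_rows --rows '[{"tx":-0.011,"ty":0,"tz":0,"roll":0,"gripper":0.0},{"tx":-0.0222,"ty":0,"tz":0,"roll":0,"gripper":0.0},{"tx":-0.0301,"ty":0,"tz":0,"roll":0,"gripper":0.0},{"tx":-0.0381,"ty":0.001,"tz":0,"roll":0,"gripper":0.0},{"tx":-0.0462,"ty":0.001,"tz":0,"roll":0,"gripper":0.0},{"tx":-0.0541,"ty":0.0015,"tz":-0.0016,"roll":0,"gripper":0.0},{"tx":-0.0618,"ty":0.002,"tz":-0.0037,"roll":0,"gripper":0.0}]'

```text
time: 31.62
position: [620.8, 145.5, 202.6]
ee_rot: [-0.686, 0.727, -0.0, 0.0]
force: [1.2, -0.8, 0.3]
opening: 0.001
```

Run:
```python
from h import *
g=grab('scene');st();cv2.imwrite('pics/ak.png',crop(g,290,140,100,110,5))
```

```text
31.675 [619.9 145.5 202.3] [-0.7  0.4 -0.9] -0.0 [-0.686  0.727  0.    -0.   ]
```

View pics/ak.png

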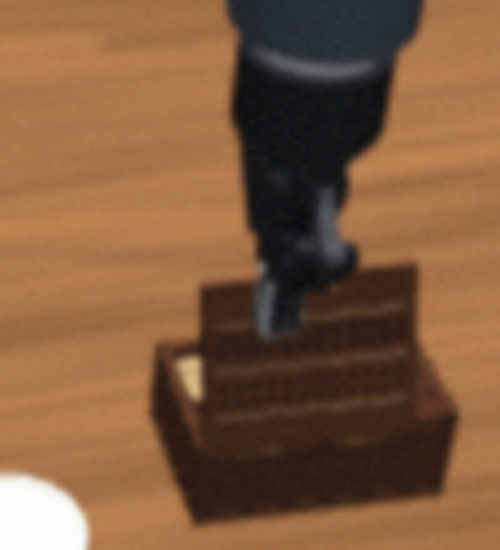

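Lid is following. Continue down the arc.

>>> send_rows --rows '[{"tx":-0.0075,"ty":0.0005,"tz":-0.0029,"roll":0,"gripper":0.0},{"tx":-0.0146,"ty":0.001,"tz":-0.0066,"roll":0,"gripper":0.0},{"tx":-0.0214,"ty":0.001,"tz":-0.0109,"roll":0,"gripper":0.0},{"tx":-0.0276,"ty":0.0015,"tz":-0.0159,"roll":0,"gripper":0.0},{"tx":-0.0334,"ty":0.002,"tz":-0.0215,"roll":0,"gripper":0.0},{"tx":-0.0386,"ty":0.002,"tz":-0.0277,"roll":0,"gripper":0.0},{"tx":-0.0431,"ty":0.0025,"tz":-0.0343,"roll":0,"gripper":0.0},{"tx":-0.0469,"ty":0.003,"tz":-0.0414,"roll":0,"gripper":0.0},{"tx":-0.0501,"ty":0.003,"tz":-0.0488,"roll":0,"gripper":0.0}]'

```text
time: 32.8
position: [570.8, 148.5, 153.2]
ee_rot: [-0.686, 0.727, 0.0, -0.0]
force: [-0.1, -1.4, 1.2]
opening: -0.003
```

Run:
```python
from h import *
g=grab('scene');st();cv2.imwrite('pics/al.png',crop(g,290,140,100,110,5))
```

```text
32.85 [570.1 148.4 152.1] [ 0.1  0.9 -1.8] -0.001 [-0.686  0.728  0.001 -0.001]
```

View pics/al.png

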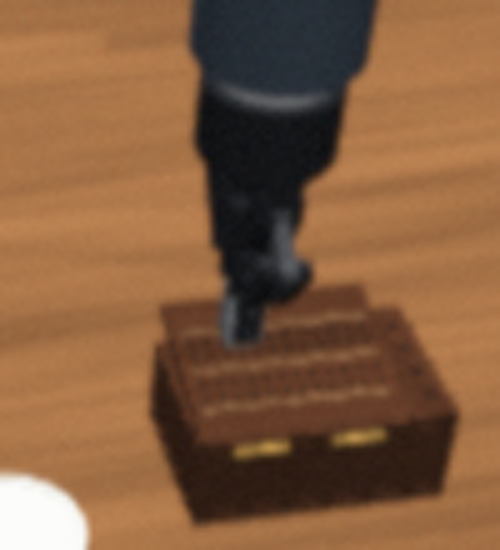

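Now press it shut, gently, watching the force.

>>> send_rows --rows '[{"tx":-0.0023,"ty":0,"tz":-0.007,"roll":0,"gripper":0.0},{"tx":-0.0035,"ty":0,"tz":-0.0125,"roll":0,"gripper":0.0},{"tx":-0.004,"ty":0,"tz":-0.016,"roll":0,"gripper":0.0},{"tx":-0.004,"ty":0,"tz":-0.018,"roll":0,"gripper":0.0}]'

```text
time: 33.35
position: [567.1, 148.5, 135.6]
ee_rot: [-0.686, 0.727, 0.0, -0.0]
force: [-2.1, -0.1, 6.1]
opening: -0.003
```

>>> send_rows --rows '[{"tx":0,"ty":0,"tz":-0.002,"roll":0,"gripper":0.0},{"tx":0,"ty":0,"tz":-0.003,"roll":0,"gripper":0.0},{"tx":0,"ty":0,"tz":-0.003,"roll":0,"gripper":0.0}]'

```text
time: 33.72
position: [567.1, 148.5, 135.5]
ee_rot: [-0.686, 0.727, -0.0, 0.0]
force: [-7.8, -0.3, 16.4]
opening: -0.003
```

>>> send_rows --rows '[{"tx":0,"ty":0,"tz":0.03,"roll":0,"gripper":0.0},{"tx":0,"ty":0,"tz":0.09,"roll":0,"gripper":0.0},{"tx":0,"ty":-0.05,"tz":0.14,"roll":0,"gripper":0.0},{"tx":0,"ty":-0.11,"tz":0.14,"roll":0,"gripper":0.0},{"tx":0,"ty":-0.17,"tz":0.14,"roll":0,"gripper":0.0},{"tx":0,"ty":-0.23,"tz":0.14,"roll":0,"gripper":0.0},{"tx":0,"ty":-0.29,"tz":0.14,"roll":0,"gripper":0.0},{"tx":0,"ty":-0.33,"tz":0.14,"roll":0,"gripper":0.0},{"tx":0,"ty":-0.33,"tz":0.14,"roll":0,"gripper":0.0}]'

```text
time: 34.85
position: [566.7, -184.3, 272.4]
ee_rot: [-0.685, 0.729, 0.0, -0.0]
force: [-0.0, 0.3, 0.3]
opening: -0.002
```

Run:
```python
from h import *
g=grab('scene');f=grab('top');st();cv2.imwrite('pics/am.png',np.hstack([crop(g,305,175,85,75,5),crop(f,190,155,70,75,5)]))
# tab heights as before
cv2.imwrite('pics/an.png',np.hstack([crop(f,190,160,40+40,60,9)[270:540,270:480],crop(g,310,185,80,60,9)[0:270,150:400]]))
cv2.imwrite('pics/ao.png',f["pixels"])
```

```text
34.95 [ 567.  -181.9  272.6] [ 0.1  0.  -0.4] 0.002 [-0.686  0.728  0.    -0.   ]
```

View pics/am.png

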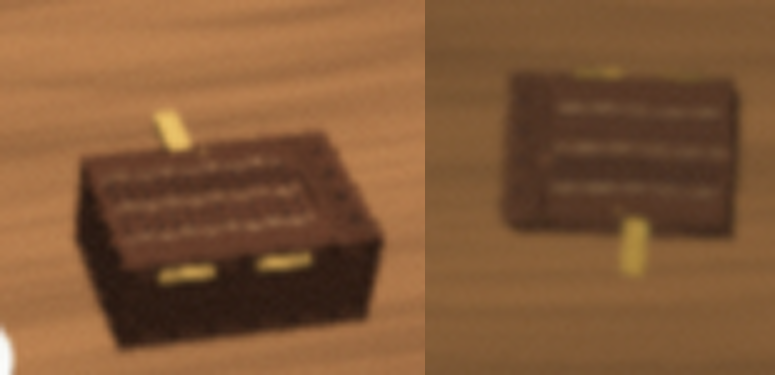

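View pics/an.png

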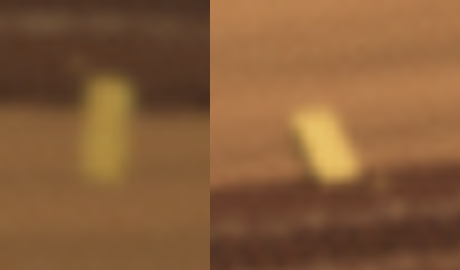

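View pics/ao.png

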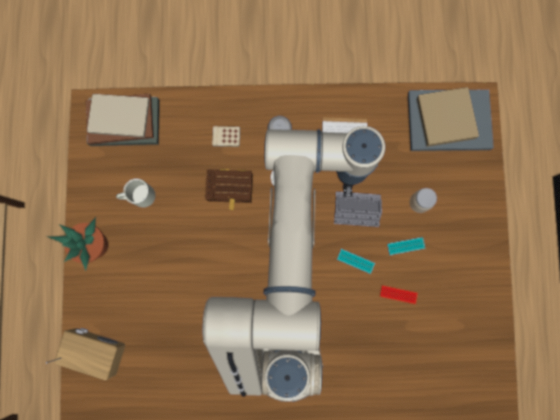

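Run:
```python
from h import *
t=load('top');s=load('scene')
c=lambda o,P:[(o[0]+(x+.5)/9-.5,o[1]+(y+.5)/9-.5) for x,y in P]
print(np.round(tri(t,c((190,160),[(375,453),(377,347)]),s,c((310,185),[(248,110),(281,181)])),1))
```

```text
[[500.6 175.4  60.2   2.7]
 [538.8 173.8  60.6   1. ]]
```

Run:
```python
from h import *
print(arm.finish_job()); st()
```

```text
the job is handed in; nothing more can be done
None
the job is handed in; nothing more can be done
```

The four board sections are packed in the box's well with the lid shut, and I handed the job in at about 35 s of the 72 s allowed. The hand-in gave no verdict.

**What I did:**
- I opened the lid by its tab to about 1.65 rad and squeezed the leaning pile upright. I lifted all four sections together, well above 95 mm.
- I tilted the pile on the box's -y rim, slid its +y end under the strip and let go of it in the well. Closed fingers then pushed the sections flat, and I swung the lid shut from behind and pressed it down.

**Last checks:**
- **Sections:** the top view with the lid open showed all four side by side in the well. My fingers stopped on their tops at about 46 mm, which is the height for sections standing on the floor.
- **Lid:** while pressing the lid shut, the fingers stopped on it at about 62.5 mm; a shut lid's top is at 63 mm. From two views the top of the tab now sits at about 60 mm, down from about 70 mm when the lid started ajar.

**What went wrong or disagreed:**
- **Insertion:** the sections had slipped against each other by about 8–10 mm in the grasp. The first try was stopped at the strip and later ones jammed on the -y rim, so I released the pile in the well and pressed the sections down.
- **Position along the well:** the sections lie near the -y wall, about 6 mm off centre against an 8 mm limit. The same camera reading placed the strip's edge about 5 mm too far along, so the figure is rough. The well's own length does not let them go past 6 mm.
- **Other objects:** I did not measure them again at the end. I saw no sign of contact with them, but the arm hid the die, the coaster and part of the bell and score pad in the last top view.

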